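Slide the soldering plate home in the jig and bolt it

TASK

Lay the shorter of the two steel soldering plates on the open front of the soldering jig's bed, slide it along the bed between the guides and under the light bar until it drops flat into the pocket, then slide the jig's bolt all the way in over its edge. Leave the longer plate and everything else on the bench undisturbed.

Things in the scene. Friction and masses are not known exactly. Their poses are not given: they have to be found in the camera images.
- jig: Soldering jig fixed to the bench: blue base with a grey bed, 220 mm (x) by 236 mm (y), bed surface 20 mm above the bench. Origin: centre of the underside; x is the sliding direction, away from the robot, from the bed's open front (x = -110 mm, bare up to x = -73) to the pocket; z up. Places given for the points and the bolt are in this frame.
- pocket (a point): Centre of the pocket's floor, at (52, 0, 16) mm. The pocket, 64 mm (x 20 to 84) by 75 mm (y -37.5 to 37.5), is 4 mm deep. Towards the front its border is only the 4 mm step at x = 20. At x = 84 an end stop rises 16 mm above the bed.
- guides (a point): Middle of the guides' front ends, at (-40, 0, 20) mm. Aluminium guides 75 mm apart, 12 mm above the bed, run from x = -40 to 4 and flare to about 103 mm apart at x = -73. From x = 40 to 84, guides 16 mm high flank the pocket; from x = 58 their lips reach 6 mm inward, 12.5 mm above the bed, so the plate can only slide in from the front.
- bar (a point): Middle of the underside of the light bar, at (50, 0, 145) mm. The bar (250 mm along y, x = 35 to 65, underside 125 mm and top 150 mm above the bed) crosses over the pocket on two 12 mm posts at x = 50, y = +-109. A tool working at the pocket's front must lean back towards the jig's front.
- plate: The shorter loose plate: steel, 60 mm (its own x) by 70 mm (y), 8 mm thick, about 0.16 kg, with an upright grip rib: 10 mm thick (y), 24 mm long (x -28 to -4 mm), from 8 to 40 mm high. Origin: centre of the underside; z up. Starts flat left or right of the jig, rib end (-x) roughly towards the robot. Goes in rib end last; seated, its top is 4 mm above the bed, with 2 mm play each way.
- plate_long: The longer loose plate, not to be used: same look, width, thickness and rib, but 95 mm long (its x); rib centre at x = -33.5 mm. Origin: centre of the underside. It lies on the other side of the jig.
- bolt (a joint): Travel of the jig's bolt in m: starts at 0 to 0.006 (drawn out); 0.032 is fully in, at its end stop. It slides towards the jig's -y against about 1.2 N of friction and stays where left. The steel bolt (x = 10 to 32 mm, 6 to 11 mm above the bed, inner end at y = 46 mm minus travel) passes 2 mm over the seated plate's edge and stops against a plate that is not down.
- bolt_knob (a point): Centre of the top of the bolt's upright knob, a steel post of 14 mm diameter (17 mm in the top 4 mm), from 11 to 45 mm above the bed, at x = 21, y = 84 mm minus the travel; just in front of the light bar.
- spool: Bystander: spool of solder wire standing on end, 60 mm diameter, 46 mm high. Origin: centre of the underside.
- flux: Bystander: white bottle, 48 mm diameter, 120 mm high. Origin: centre of the underside.
- paint_a: Bystander: small dropper bottle, 25 mm diameter, 75 mm high. Origin: centre of the underside.
- paint_b: Bystander: small dropper bottle, 25 mm diameter, 75 mm high. Origin: centre of the underside.
- pliers: Bystander: black-handled pliers lying right of the jig, handles towards the robot, about 145 mm long, 14 mm high. Origin: centre of the underside.
- tin: Bystander: flat round brass tin, 52 mm diameter, 20 mm high. Origin: centre of the underside.
- sanding_stick: Bystander: flat sanding stick, 150 x 22 x 5 mm, beyond the jig. Origin: centre of the underside.
Things that resemble listed ones, but are neither listed nor needed, are in the scene too. What is shaped like the plate but red or turquoise is not meant.

How it is judged:
On the way, in this order (a step that is already met when the one before it is completed fails the run):
1. the shorter plate lies flat on the bed in front of the pocket (z of plate in the frame of jig between 0.0175 and 0.0235 m and x of plate in the frame of jig between -0.11 and -0.012 m and y of plate in the frame of jig between -0.03 and 0.03 m and contact force between plate and jig above 0.1 N), for 0.1 s.
2. the plate has dropped flat into the pocket (z of plate in the frame of jig between 0.0135 and 0.0178 m and x of plate in the frame of jig between 0.047 and 0.057 m and y of plate in the frame of jig between -0.005 and 0.005 m and angle between plate's own z axis and vertical below 0.035 rad), for 0.2 s.
3. the bolt is fully in over the plate (value of joint bolt above 0.026 m), for 0.2 s.
At the end, for the whole second after the job is handed in: The shorter plate lies at rest in the jig's pocket, underside within about 2 mm of the pocket's floor, within 5 mm of the pocket's centre in x and y and level within 2 degrees, and the bolt is in (travel over 26 of 32 mm) (all of step 2 and value of joint bolt above 0.026 m and linear speed of plate below 0.02 m/s); the robot touches nothing.
It fails at once if the longer plate or another thing on the bench is moved by more than 30 mm or knocked over (distance of any of plate_long, spool, flux, paint_a, paint_b, pliers, tin, sanding_stick from where it was at the start of the episode above 0.03 m or angle between any of spool, flux, paint_a, paint_b's own z axis and vertical above 0.6 rad).
It also fails if it takes over 64 s, if anything falls off the work surface, if the arm or the gripper's body presses on something with over 40 N, if the wrist force passes 120 N, or if a joint passes its speed limit or range.

ROBOT

A 7-joint arm with a two-finger parallel gripper is mounted at the origin on the work surface. World frame = base frame: x ahead of the robot, y to its left, z up, the work surface at z = 0. Lengths are in m, angles in rad, forces in N, time in s.
With the tool pointing down it reaches from about 0.425 to 0.875 m from the base axis. Payload 4.7 kg.
Tool frame: the origin (TCP) lies on the centre line of the jaws, within the pads' length; the fingertips stand 22 mm ahead of it and the grasp point (between the pads) lies 3 mm ahead of it (ctrl.tcp_to_tips is the z of the fingertips in the tool frame, in m); z points along the fingers, y is the direction in which the jaws open and shut (so a half turn about z gives the same grasp; the last joint's range is limited). The gripper opens to 87 mm and grips with 3 to 60 N. Pads are 19 mm wide; open, the fingers measure 117 mm over their backs; the gripper's body (75 mm by 190 mm) begins 51 mm behind the grasp point.
Start: joints at [1.347, 0.321, -0.07, 1.45, 0.023, 1.371, -0.057], TCP at [0.153, -0.632, 0.218] pointing down, gripper open.
Joint ranges: [-2.86, 2.86], [-0.3, 2.09], [-1.38, 1.24], [0.06, 2.45], [-1.56, 4.7], [0.09, 2.05], [-2.69, 2.69]. Speed limits (rad/s): [2.57, 2.57, 3.14, 3.14, 3.14, 3.14, 3.14].

INTERFACE

Orientations are given as a rotation vector (axis times angle).
In Python, from bench import ctrl, cams gives the robot as it stands.
- The arm moves only by the tool move_arm, never from a script. Its argument "deltas" is a list of rows, each an object with "linear": the shift along the tool's x, y, z as a fraction of full scale, a list of three; "turn": the turn, a rotation vector about the tool's x, y, z as a fraction of full scale, a list of three; "claw": the closure, from 0 (fully open) to 1 (shut). In form: [{"linear": [tx, ty, tz], "turn": [wx, wy, wz], "claw": claw}, ...]. A call has 1 to 20 rows; each row shifts and turns the commanded pose from where the row before left it, along the tool's axes as they then stand; what a row does not reach is not made up. Full scale, the value 1, is 0.03 m for a shift and 4 degrees for a turn. A row lasts 1/12 s, in which the tool goes at most 41.7 mm and 7.16 degrees, less where a joint would pass 70% of its speed; a pose out of reach is approached as far as the arm can. A call with a number of a shift or a turn outside -1 to 1 is refused whole. A call with a gripper value outside its range is refused whole. The fingers move at their own pace and stop on an object; "grip_force" is the grip in N (left out, the last holds). Time passes only in rows, so rows that do not move let the fingers close. It gives the time, the measured TCP pose, the force and the opening at its end, in the units of the state.
- ctrl.get_state(): the state, without advancing time (a new reading comes with each control period).
- cams.get_image(name): name is "side" or "top" or "wrist"; returns a dict with "image" (400x640x3 uint8, red, green, blue), "K" (3x3 intrinsics, pixels), "world_from_camera" (4x4, takes a point from camera to world coordinates); the wrist camera has in their place "tool_from_camera" (4x4, takes a point from camera to tool coordinates, whose origin is the TCP and whose axes are the flange's). Camera axes: x right, y down, z forward; pixel columns grow to the right and rows downward; lengths in m; the calibration is good to about 2 mm. A picture is of the moment at which its call begins: read the wrist's pose just before it. There is no depth.
- ctrl.close_job(): hands the job in, once; it reports no verdict.
The state is a dict: "time": time; "joint_positions": joint angles; "qd": joint speeds; "joint_torque": joint torques, N m; "position": TCP position; "tool_rot": TCP orientation; "ft_force": force on the tool from outside, world axes, zero at the start; "torque": the same for the moment, N m; "grip_width": opening from 0.0 (shut) to 1.0 (fully open).
Only numpy, scipy, OpenCV 4.12 (cv2) and the standard library are available. Lean on these libraries where they do the work, as an engineer would, in place of code of your own. Each camera call takes 0.05 s, during which the arm holds its last target. There are 200 camera calls.

## Working session

There is one attempt and no reset: what is moved stays moved. The work goes in short steps, Python scripts to look and compute and a tool call to move; the robot and the scene stay as the last step left them, time stands still between calls to the robot, and variables do not carry over. Pictures are saved under pics/ and viewed, about 8 in all and at most 12, crops included, and the job is handed in when it is done.

Besides the shell and the picture viewer there is one more tool, called after "Request:" as name(argument=value, ...) on one line, values as JSON. move_arm: Moves the arm, as the interface text tells. Shift numbers are shares of 0.03 m and turn numbers shares of 4 degrees, none past 1 either way. Its arguments: {"type":"object","properties":{"deltas":{"type":"array"},"grip_force":{"type":"number"}},"required":["deltas"]}

```bash
mkdir -p pics; ls; cat > h.py <<'E'
import numpy as np, cv2, pickle
from scipy.spatial.transform import Rotation as R
from bench import ctrl, cams
def snap(name,fn):
    s=ctrl.get_state(); d=cams.get_image(name)
    if name=='wrist':
        T=np.eye(4);T[:3,:3]=R.from_rotvec(s['tool_rot']).as_matrix();T[:3,3]=s['position']
        d['world_from_camera']=T@np.array(d['tool_from_camera'])
    pickle.dump({k:np.array(v) for k,v in d.items()},open(f'pics/{fn}.pkl','wb'))
    cv2.imwrite(f'pics/{fn}.png',cv2.cvtColor(d['image'],cv2.COLOR_RGB2BGR))
    return d
def load(fn): return pickle.load(open(f'pics/{fn}.pkl','rb'))
def px2w(d,uv,z):
    W=np.array(d['world_from_camera']);r=W[:3,:3]@np.linalg.inv(d['K'])@np.array([uv[0],uv[1],1.]);c=W[:3,3]
    return c+r*(z-c[2])/r[2]
def w2px(d,p):
    W=np.linalg.inv(d['world_from_camera']);q=np.array(d['K'])@(W[:3,:3]@np.array(p)+W[:3,3]);return q[:2]/q[2]
E
python3 - <<'E'
from h import *
for n in('side','top'):
    d=snap(n,n+'0');print(n,np.round(d['world_from_camera'],3).tolist(),np.round(d['K'],1).tolist())
s=ctrl.get_state();print({k:np.round(v,3).tolist() for k,v in s.items()})
E
```

```text
pics
side [[-0.858, -0.363, 0.363, 0.147], [-0.513, 0.577, -0.636, 0.832], [0.022, -0.732, -0.681, 0.972], [0.0, 0.0, 0.0, 1.0]] [[472.8, 0.0, 317.6], [0.0, 472.8, 202.7], [0.0, 0.0, 1.0]]
top [[0.004, -0.982, 0.189, 0.359], [-1.0, -0.008, -0.016, 0.019], [0.017, -0.189, -0.982, 1.384], [0.0, 0.0, 0.0, 1.0]] [[432.2, 0.0, 315.7], [0.0, 432.2, 204.6], [0.0, 0.0, 1.0]]
{'time': 0.1, 'joint_positions': [1.347, 0.322, -0.07, 1.452, 0.023, 1.371, -0.057], 'qd': [-0.001, -0.001, 0.0, -0.003, -0.0, 0.001, 0.002], 'joint_torque': [-0.0, -49.257, -0.406, -31.34, -0.064, 0.039, 0.0], 'position': [0.153, -0.631, 0.217], 'tool_rot': [-3.118, -0.373, 0.0], 'ft_force': [-0.315, -0.942, -0.364], 'torque': [0.038, -0.013, 0.01], 'grip_width': 1.002}
```

View pics/top0.png

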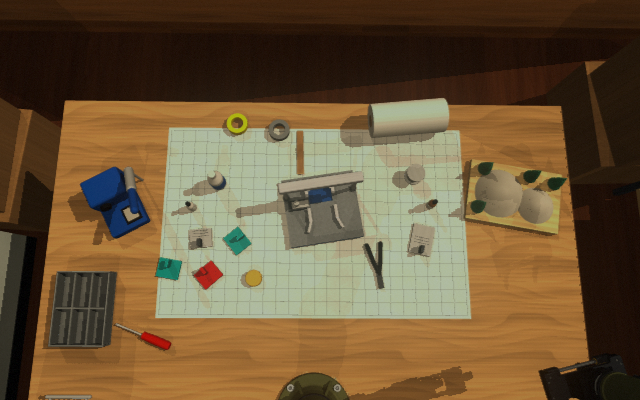

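View pics/side0.png

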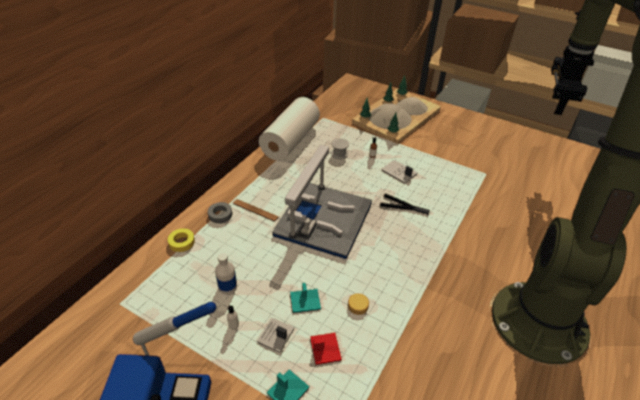

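Candidates for the plate, in top-view pixels: steel at left (200,238), about square; steel at right (421,239), longer; turquoise (237,240) and (168,268); red (208,275). The left steel plate looks like the shorter one. I'll check it in a crop along with the jig.

```bash
python3 - <<'E'
from h import *
im=cv2.imread('pics/top0.png')
c=lambda x,y,w,h,s:cv2.resize(im[y:y+h,x:x+w],None,fx=s,fy=s,interpolation=cv2.INTER_CUBIC)
a=c(175,215,80,50,5);b=c(390,215,80,50,5);j=c(270,165,100,87,4)
o=np.zeros((600,800,3),np.uint8);o[:250,:400]=a;o[:250,400:]=b;o[250:598,:400]=j
s=cv2.imread('pics/side0.png')[175:262,260:380];o[250:598,400:]=cv2.resize(s,(480,348),interpolation=cv2.INTER_CUBIC)[:,:400]
cv2.imwrite('pics/c1.png',o)
E
```

```text
(no output)
```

View pics/c1.png

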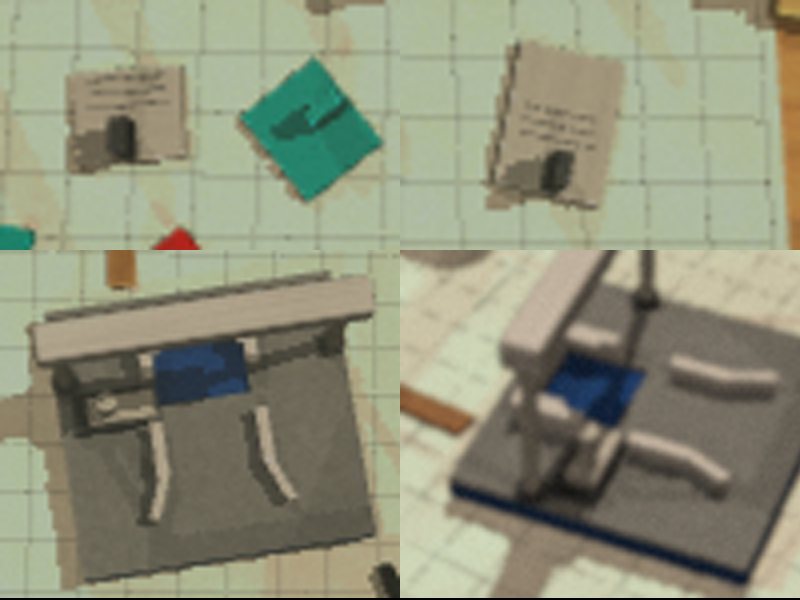

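```bash
python3 - <<'E'
from h import *
d=load('top0')
f=lambda u,v,z:np.round(px2w(d,(u,v),z),3)
for n,p,z in [('FL',(290.5,247.5),.02),('FR',(363.2,236.2),.02),('pocketFL',(310.5,202.8-.5),.02),('pocketFR',(332,200.5),.02),('knob',(296,202.5),.065),('guideLtip',(307,232),.032),('guideRtip',(342,226.5),.032),
 ('pTL',(188.4,229.4),.008),('pTR',(212,228.2),.008),('pBR',(212.6,246.6),.008),('ribtop',(199.2,240.),.04),('ribbot',(199,247),.008),
 ('tin',(254,278),.02),('paint',(190,206),.05),('turq',(237,240),.01),('red',(208,275),.01),('flux',(217,180),.1),('pliersR',(380,287),0.01),('long',(421,239),.01)]: print(n,f(*p,z))
E
```

```text
FL [0.484 0.075 0.02 ]
FR [ 0.521 -0.155  0.02 ]
pocketFL [0.63  0.013 0.02 ]
pocketFR [ 0.636 -0.056  0.02 ]
knob [0.62  0.059 0.065]
guideLtip [0.532 0.024 0.032]
guideRtip [ 0.55  -0.087  0.032]
pTL [0.541 0.402 0.008]
pTR [0.545 0.327 0.008]
pBR [0.487 0.323 0.008]
ribtop [0.504 0.358 0.04 ]
ribbot [0.485 0.365 0.008]
tin [0.389 0.187 0.02 ]
paint [0.609 0.39  0.05 ]
turq [0.508 0.246 0.01 ]
red [0.398 0.332 0.01 ]
flux [0.681 0.299 0.1  ]
pliersR [ 0.363 -0.206  0.01 ]
long [ 0.515 -0.341  0.01 ]
```

Request:
move_arm(deltas=[{"linear":[0,0,-1],"turn":[0,0,0.88],"claw":0},{"linear":[0,0,-1],"turn":[0,0,0.88],"claw":0},{"linear":[0,0,-1],"turn":[0,0,0.88],"claw":0},{"linear":[0.93,-0.8,0],"turn":[0,0,0],"claw":0},{"linear":[0.93,-0.8,0],"turn":[0,0,0],"claw":0},{"linear":[0.93,-0.8,0],"turn":[0,0,0],"claw":0},{"linear":[0.93,-0.8,0],"turn":[0,0,0],"claw":0},{"linear":[0.93,-0.8,0],"turn":[0,0,0],"claw":0},{"linear":[0.93,-0.8,0],"turn":[0,0,0],"claw":0},{"linear":[0.93,-0.8,0],"turn":[0,0,0],"claw":0},{"linear":[0.93,-0.8,0],"turn":[0,0,0],"claw":0},{"linear":[0.93,-0.8,0],"turn":[0,0,0],"claw":0},{"linear":[0.93,-0.8,0],"turn":[0,0,0],"claw":0},{"linear":[0.93,-0.8,0],"turn":[0,0,0],"claw":0},{"linear":[0.93,-0.8,0],"turn":[0,0,0],"claw":0},{"linear":[0.93,-0.8,0],"turn":[0,0,0],"claw":0}])

```text
time: 1.43
position: [0.4994, -0.2993, 0.3079]
tool_rot: [-3.14, -0.084, 0.001]
ft_force: [0.1, -0.9, -0.3]
grip_width: 0.998
```

Request:
move_arm(deltas=[{"linear":[0,-1,0],"turn":[0,0,0],"claw":0},{"linear":[0,-1,0],"turn":[0,0,0],"claw":0},{"linear":[0,-1,0],"turn":[0,0,0],"claw":0},{"linear":[0,-1,0],"turn":[0,0,0],"claw":0},{"linear":[0,-1,0],"turn":[0,0,0],"claw":0},{"linear":[0,-1,0],"turn":[0,0,0],"claw":0},{"linear":[0,-1,0],"turn":[0,0,0],"claw":0},{"linear":[0,-1,0],"turn":[0,0,0],"claw":0},{"linear":[0,-1,0],"turn":[0,0,0],"claw":0},{"linear":[0,-1,0],"turn":[0,0,0],"claw":0}])

```text
time: 2.27
position: [0.482, 0.0002, 0.3078]
tool_rot: [3.14, 0.084, -0.001]
ft_force: [0.6, 0.2, -0.4]
grip_width: 1.003
```

```bash
python3 - <<'E'
from h import *
d=snap('wrist','w1');print(np.round(d['tool_from_camera'],3).tolist(),np.round(d['K'],1).tolist())
E
```

```text
[[-0.0, -0.962, -0.274, 0.075], [1.0, -0.0, 0.001, 0.0], [-0.001, -0.274, 0.962, -0.167], [0.0, 0.0, 0.0, 1.0]] [[300.5, 0.0, 318.0], [0.0, 300.5, 199.7], [0.0, 0.0, 1.0]]
```

View pics/w1.png

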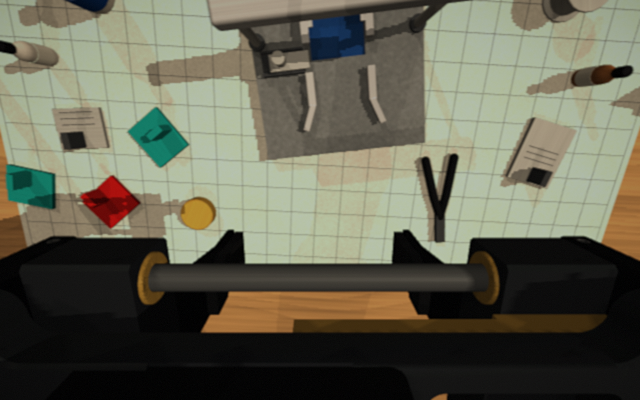

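Request:
move_arm(deltas=[{"linear":[0,-1,0],"turn":[0,0,0],"claw":0},{"linear":[0,-1,0],"turn":[0,0,0],"claw":0},{"linear":[0,-1,0],"turn":[0,0,0],"claw":0},{"linear":[0,-1,0],"turn":[0,0,0],"claw":0},{"linear":[0,-1,0],"turn":[0,0,0],"claw":0},{"linear":[0,-1,0],"turn":[0,0,0],"claw":0},{"linear":[0,-1,0],"turn":[0,0,0],"claw":0},{"linear":[0,-1,0],"turn":[0,0,0],"claw":0},{"linear":[0,-1,0],"turn":[0,0,0],"claw":0},{"linear":[0,-1,0],"turn":[0,0,0],"claw":0},{"linear":[0,-1,0],"turn":[0,0,0],"claw":0},{"linear":[0,-0.7,0],"turn":[0,0,0],"claw":0},{"linear":[0.4,0,1],"turn":[0,0,0],"claw":0},{"linear":[0.4,0,1],"turn":[0,0,0],"claw":0},{"linear":[0,0,0],"turn":[0,0,0],"claw":0}])

```text
time: 3.57
position: [0.4875, 0.3475, 0.2415]
tool_rot: [3.135, 0.082, -0.013]
ft_force: [-0.2, -1.8, -1.0]
grip_width: 1.0
```

```bash
python3 - <<'E'
from h import *
d=load('w1')
for n,p,z in [('FL',(264,159.5),.02),('FR',(424.5,141),.02),('gL',(307,129),.032),('gR',(380,121),.032),('pocFL',(311,57.5),.02),('pocFR',(364,54),.02)]:print(n,np.round(px2w(d,p,z),4))
d=snap('wrist','w2')
print(w2px(d,(0.498,.361,.04)))
E
```

```text
FL [0.4859 0.0818 0.02  ]
FR [ 0.5262 -0.1572  0.02  ]
gL [0.5349 0.0182 0.032 ]
gR [ 0.5516 -0.0853  0.032 ]
pocFL [0.6312 0.0173 0.02  ]
pocFR [ 0.6396 -0.0558  0.02  ]
[306.33532745 166.07033779]
```

View pics/w2.png

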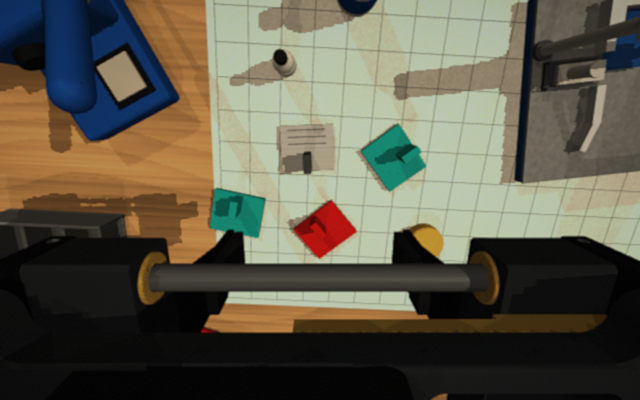

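```bash
python3 - <<'E'
from h import *
d=load('w2');P={}
for n,p,z in [('TL',(279,127),.008),('TR',(332,123.5),.008),('BR',(334.5,169),.008),('BL',(279,173.5),.008),('ribfar',(307,151.5),.04),('ribnear_top',(307,161),.04),('ribnear_bot',(307,171.5),.008),('turq',(360,155),.008),('turqb',(390,189),.008)]:
  P[n]=px2w(d,p,z);print(n,np.round(P[n],4))
print(sum(P[k] for k in('TL','TR','BR','BL'))/4)
im=cv2.imread('pics/w2.png')[110:190,260:360]
cv2.imwrite('pics/c2.png',cv2.resize(im,None,fx=7,fy=7,interpolation=cv2.INTER_CUBIC))
E
```

```text
TL [0.5415 0.3992 0.008 ]
TR [0.5495 0.331  0.008 ]
BR [0.4903 0.3237 0.008 ]
BL [0.4803 0.3983 0.008 ]
ribfar [0.516  0.3609 0.04  ]
ribnear_top [0.5043 0.3604 0.04  ]
ribnear_bot [0.485  0.3606 0.008 ]
turq [0.5108 0.2911 0.008 ]
turqb [0.4664 0.2456 0.008 ]
[0.51539832 0.36303855 0.008     ]
```

View pics/c2.png

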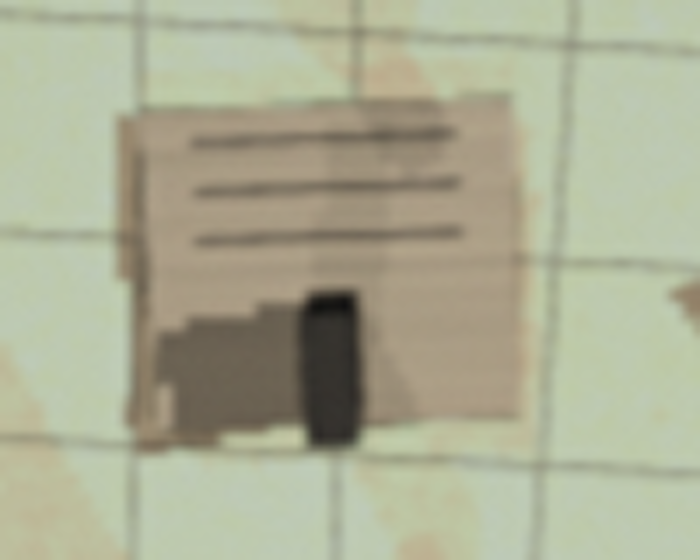

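```bash
python3 - <<'E'
from h import *
d=load('w2');P={}
for n,p,z in [('TL',(280.7,125.4),.008),('TR',(332.6,123.6),.008),('BR',(334.3,169.7),.008),('ribfar',(307.2,154.6),.04),('ribnear',(307.6,173.4),.04)]:
  P[n]=px2w(d,p,z);print(n,np.round(P[n],4))
a=P['TL']-P['TR'];b=P['TR']-P['BR'];print('wid,len,yaws',np.hypot(*a[:2]),np.hypot(*b[:2]),np.degrees(np.arctan2(-a[0],a[1])),np.degrees(np.arctan2(b[1],b[0])))
print('centre',(P['TL']+P['BR'])/2,'rib',(P['ribfar']+P['ribnear'])/2)
E
```

```text
TL [0.5436 0.3971 0.008 ]
TR [0.5494 0.3302 0.008 ]
BR [0.4893 0.3239 0.008 ]
ribfar [0.5122 0.3605 0.04  ]
ribnear [0.4889 0.359  0.04  ]
wid,len,yaws 0.06713386811566116 0.060396440964553856 4.9071131534120305 5.952764600030674
centre [0.51648573 0.3604873  0.008     ] rib [0.50053864 0.35978842 0.04      ]
```

Request:
move_arm(deltas=[{"linear":[0,0,0],"turn":[0,0,-0.6],"claw":0.4},{"linear":[0,0,0],"turn":[0,1,0],"claw":0.4},{"linear":[0,0,0],"turn":[0,1,0],"claw":0.4},{"linear":[0,0,0],"turn":[0,1,0],"claw":0.4},{"linear":[0,0,0],"turn":[0,1,0],"claw":0.4},{"linear":[0,0,0],"turn":[0,1,0],"claw":0.4},{"linear":[0,0,0],"turn":[0,1,0],"claw":0.4},{"linear":[0,0,0],"turn":[0,1,0],"claw":0.4},{"linear":[0,0,0],"turn":[0,1,0],"claw":0.4},{"linear":[0,0,0],"turn":[0,1,0],"claw":0.4},{"linear":[0,0,0],"turn":[0,0,0],"claw":0.4}])

```text
time: 4.53
position: [0.4848, 0.351, 0.2481]
tool_rot: [-2.958, -0.147, -0.967]
ft_force: [-0.3, 0.2, 0.0]
grip_width: 0.6
```

```bash
cat >> h.py <<'E'
def to(G,grasp=True,yaw=None,lean=None):
    """tool-frame shift in full-scale units from the present TCP to bring grasp point to G; reports tool angles, turn to (yaw,lean)"""
    s=ctrl.get_state();Rm=R.from_rotvec(s['tool_rot']).as_matrix();p=s['position']
    g=p+.003*Rm[:,2];print('grasp pt',np.round(g,4),'open',s['grip_width'],'f',np.round(s['ft_force'],1),'t',s['time'])
    y=np.degrees(np.arctan2(-Rm[0,1]*-1,-Rm[1,1]));l=np.degrees(np.arctan2(np.hypot(Rm[0,2],Rm[1,2]),-Rm[2,2]))
    print('yaw',y,'lean',l,'yz',Rm[2,1])
    if yaw is not None:
        c,sn=np.cos(np.radians(yaw)),np.sin(np.radians(yaw));cl,sl=np.cos(np.radians(lean)),np.sin(np.radians(lean))
        zt=np.array([sl*c,sl*sn,-cl]);yt=np.array([sn,-c,0]);D=np.c_[np.cross(yt,zt),yt,zt]
        print('turn units',np.degrees(R.from_matrix(Rm.T@D).as_rotvec())/4); Rm=D; p=g-.003*0; 
        print('shift units (after turn about TCP)',Rm.T@(np.array(G)-.003*D[:,2]-s['position'])/.03)
    else: print('shift units',Rm.T@(np.array(G)-g)/.03)
E
python3 -c "
from h import *
to((.5005,.3595,.03),yaw=5.4,lean=36)"
```

```text
grasp pt [0.4865 0.3511 0.2457] open 0.6002306394998962 f [-0.3  0.2  0. ] t 4.5333
yaw 5.605370407791664 lean 36.19776649207883 yz 0.004607215915084378
turn units [ 0.02307356 -0.04935202  0.08036688]
shift units (after turn about TCP) [-3.82936834 -0.23432183  6.10473197]
```

Request:
move_arm(deltas=[{"linear":[-0.96,-0.06,0.5],"turn":[0,0,0],"claw":0.4},{"linear":[-0.96,-0.06,0.5],"turn":[0,0,0],"claw":0.4},{"linear":[-0.96,-0.06,0.5],"turn":[0,0,0],"claw":0.4},{"linear":[-0.95,-0.06,0.5],"turn":[0,0,0],"claw":0.4},{"linear":[0,0,1],"turn":[0,0,0],"claw":0.4},{"linear":[0,0,1],"turn":[0,0,0],"claw":0.4},{"linear":[0,0,0.5],"turn":[0,0,0],"claw":0.4},{"linear":[0,0,0],"turn":[0,0,0],"claw":0.4}])

```text
time: 5.2
position: [0.4544, 0.322, 0.1037]
tool_rot: [-2.934, -0.155, -0.938]
ft_force: [-0.4, -0.5, -0.0]
grip_width: 0.596
```

```bash
python3 - <<'E'
from h import *
to((.5005,.3595,.03))
d=snap('wrist','w3')
E
```

```text
grasp pt [0.4561 0.3223 0.1012] open 0.596414589513081 f [-0.4 -0.5 -0. ] t 5.2
yaw 6.478653688055462 lean 35.55500328062286 yz -0.024084083555077847
shift units [-0.08447196 -1.00824022  2.88804332]
```

View pics/w3.png

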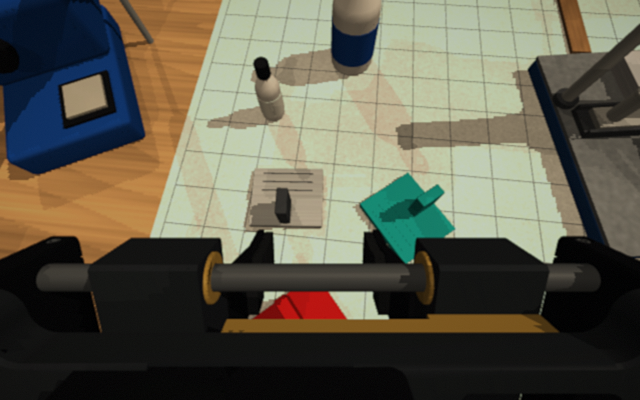

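```bash
python3 -c "
from h import *
s=ctrl.get_state();print(np.round(s['joint_positions'],3),np.round(s['qd'],3));to((.5005,.3595,.03),yaw=5.4,lean=36)"
```

```text
[ 0.542 -0.206 -1.381  2.255  0.436  0.487 -2.69 ] [-0.031 -0.012 -0.02  -0.024 -0.007 -0.011 -0.005]
grasp pt [0.4556 0.3245 0.102 ] open 0.6010713122859869 f [-0.   0.6  0.4] t 5.25
yaw 6.637648183606748 lean 35.625362982162585 yz -0.02525898102504593
turn units [-0.47445369  0.10393979  0.03928354]
shift units (after turn about TCP) [-0.11792722 -1.02362536  2.88221951]
```

Request:
move_arm(deltas=[{"linear":[0,0,-1],"turn":[0,-1,0],"claw":0.4},{"linear":[0,0,-1],"turn":[0,-1,0],"claw":0.4},{"linear":[0,0,-1],"turn":[0,-1,0],"claw":0.4},{"linear":[0,0,-1],"turn":[0,-1,0],"claw":0.4},{"linear":[0.3,0,0],"turn":[0,-1,0],"claw":0.4},{"linear":[0.3,0,0],"turn":[0,-1,0],"claw":0.4},{"linear":[0.3,0,0],"turn":[0,-1,0],"claw":0.4},{"linear":[0.3,0,0],"turn":[0,-1,0],"claw":0.4},{"linear":[0.3,0,0],"turn":[0,-0.9,0],"claw":0.4},{"linear":[0,0,0],"turn":[0,0,0],"claw":0.4}])

```text
time: 6.08
position: [0.4527, 0.3206, 0.2012]
tool_rot: [-3.109, -0.169, -0.083]
ft_force: [0.9, -1.1, 1.3]
grip_width: 0.6
```

```bash
python3 -c "
from h import *
s=ctrl.get_state();print(np.round(s['joint_positions'],3));to((.5005,.3595,.2))"
```

```text
[ 0.109  0.151 -0.844  1.743  0.131  1.242 -2.227]
grasp pt [0.4529 0.3207 0.1982] open 0.5996990503964785 f [ 0.9 -1.1  1.3] t 6.0833
yaw 6.272143667527837 lean 3.409467824732057 yz -0.023912382317686262
shift units [ 1.71818918 -1.11256929  0.06075981]
```

Request:
move_arm(deltas=[{"linear":[0,0,0],"turn":[0,0,1],"claw":0.4},{"linear":[0,0,0],"turn":[0,0,1],"claw":0.4},{"linear":[0,0,0],"turn":[0,0,1],"claw":0.4},{"linear":[0,0,0],"turn":[0,0,1],"claw":0.4},{"linear":[0,0,0],"turn":[0,0,1],"claw":0.4}])

```text
time: 6.5
position: [0.4477, 0.3218, 0.202]
tool_rot: [-3.085, 0.369, -0.082]
ft_force: [0.2, -0.1, -1.0]
grip_width: 0.597
```

```bash
python3 -c "
from h import *
s=ctrl.get_state();print(np.round(s['joint_positions'],3));to((.5005,.3595,.2))"
```

```text
[ 0.08   0.134 -0.817  1.752  0.121  1.24  -2.574]
grasp pt [0.4478 0.3218 0.199 ] open 0.5969471185588089 f [ 0.2 -0.1 -1. ] t 6.5
yaw -13.577297682244138 lean 3.579287418103071 yz -0.03957139476506088
shift units [ 1.40840523 -1.63216932  0.09890183]
```

Request:
move_arm(deltas=[{"linear":[0,0,0],"turn":[0,0,-1],"claw":0.4},{"linear":[0,0,0],"turn":[0,0,-1],"claw":0.4},{"linear":[0,0,0],"turn":[0,0,-1],"claw":0.4},{"linear":[0,0,0],"turn":[0,0,-1],"claw":0.4},{"linear":[0,0,0],"turn":[0,0,-1],"claw":0.4},{"linear":[0,0,0],"turn":[0,0,-1],"claw":0.4},{"linear":[0,0,0],"turn":[0,0,-1],"claw":0.4},{"linear":[0,0,0],"turn":[0,0,-1],"claw":0.4},{"linear":[0,0,0],"turn":[0,0,-1],"claw":0.4},{"linear":[0,0,0],"turn":[0,0,-1],"claw":0.4},{"linear":[0,0,0],"turn":[0,0,-1],"claw":0.4},{"linear":[0,0,0],"turn":[0,0,-1],"claw":0.4},{"linear":[0,0,0],"turn":[0,0,-1],"claw":0.4},{"linear":[0,0,0],"turn":[0,0,-1],"claw":0.4},{"linear":[0,0,0],"turn":[0,0,-1],"claw":0.4},{"linear":[0,0,0],"turn":[0,0,-1],"claw":0.4},{"linear":[0,0,0],"turn":[0,0,-1],"claw":0.4},{"linear":[0,0,0],"turn":[0,0,-1],"claw":0.4},{"linear":[0,0,0],"turn":[0,0,-1],"claw":0.4},{"linear":[0,0,0],"turn":[0,0,-1],"claw":0.4}])

```text
time: 8.17
position: [0.4477, 0.3217, 0.202]
tool_rot: [2.615, 1.723, 0.097]
ft_force: [-0.6, 0.3, -0.8]
grip_width: 0.6
```

Request:
move_arm(deltas=[{"linear":[0,0,0],"turn":[0,0,-1],"claw":0.4},{"linear":[0,0,0],"turn":[0,0,-1],"claw":0.4},{"linear":[0,0,0],"turn":[0,0,-1],"claw":0.4},{"linear":[0,0,0],"turn":[0,0,-1],"claw":0.4},{"linear":[0,0,0],"turn":[0,0,-1],"claw":0.4},{"linear":[0,0,0],"turn":[0,0,-1],"claw":0.4},{"linear":[0,0,0],"turn":[0,0,-1],"claw":0.4},{"linear":[0,0,0],"turn":[0,0,-1],"claw":0.4},{"linear":[0,0,0],"turn":[0,0,-1],"claw":0.4},{"linear":[0,0,0],"turn":[0,0,-1],"claw":0.4},{"linear":[0,0,0],"turn":[0,0,-1],"claw":0.4},{"linear":[0,0,0],"turn":[0,0,-1],"claw":0.4},{"linear":[0,0,0],"turn":[0,0,-1],"claw":0.4},{"linear":[0,0,0],"turn":[0,0,-1],"claw":0.4},{"linear":[0,0,0],"turn":[0,0,-1],"claw":0.4},{"linear":[0,0,0],"turn":[0,0,-1],"claw":0.4},{"linear":[0,0,0],"turn":[0,0,-1],"claw":0.4},{"linear":[0,0,0],"turn":[0,0,-1],"claw":0.4},{"linear":[0,0,0],"turn":[0,0,-1],"claw":0.4},{"linear":[0,0,0],"turn":[0,0,-1],"claw":0.4}])

```text
time: 9.83
position: [0.4477, 0.3215, 0.202]
tool_rot: [0.885, 2.965, 0.064]
ft_force: [-0.2, -0.1, 0.3]
grip_width: 0.599
```

Request:
move_arm(deltas=[{"linear":[0,0,0],"turn":[0,0,-1],"claw":0.4},{"linear":[0,0,0],"turn":[0,0,-1],"claw":0.4},{"linear":[0,0,0],"turn":[0,0,-1],"claw":0.4},{"linear":[0,0,0],"turn":[0,0,-1],"claw":0.4},{"linear":[0,0,0],"turn":[0,0,-1],"claw":0.4},{"linear":[0,0,0],"turn":[0,0,-1],"claw":0.4},{"linear":[0,0,0],"turn":[0,0,-1],"claw":0.4},{"linear":[0,0,0],"turn":[0,0,-1],"claw":0.4},{"linear":[0,0,0],"turn":[0,0,-1],"claw":0.4},{"linear":[0,0,0],"turn":[0,0,-0.75],"claw":0.4}])

```text
time: 10.67
position: [0.4478, 0.3215, 0.2019]
tool_rot: [-0.154, 3.08, 0.036]
ft_force: [0.1, -0.4, 0.8]
grip_width: 0.6
```

```bash
python3 - <<'E'
s=open('h.py').read()
s=s.replace("yt=np.array([sn,-c,0]);","yt=np.array([-sn,c,0]);")  # flipped tool: y along +world y
open('h.py','w').write(s)
from h import *
s=ctrl.get_state();print(np.round(s['joint_positions'],3));to((.5005,.3595,.03),yaw=5.4,lean=36)
E
```

```text
[ 0.435  0.258 -1.261  1.744  0.281  1.268  0.784]
grasp pt [0.448  0.3216 0.1989] open 0.6004339210465128 f [ 0.1 -0.4  0.8] t 10.6667
yaw -174.23579399919612 lean 3.5732832671826285 yz 0.020709569722905646
turn units [ 0.31422484 -8.15793763 -0.01439908]
shift units (after turn about TCP) [1.85697967 1.0965409  5.63524533]
```

Request:
move_arm(deltas=[{"linear":[-0.8,0.55,0],"turn":[0.3,0,0],"claw":0.4},{"linear":[-0.8,0.55,0],"turn":[0,0,0],"claw":0.4},{"linear":[0,0,0],"turn":[0,-1,0],"claw":0.4},{"linear":[0,0,0],"turn":[0,-1,0],"claw":0.4},{"linear":[0,0,0],"turn":[0,-1,0],"claw":0.4},{"linear":[0,0,0],"turn":[0,-1,0],"claw":0.4},{"linear":[0,0,0],"turn":[0,-1,0],"claw":0.4},{"linear":[0,0,0],"turn":[0,-1,0],"claw":0.4},{"linear":[0,0,0],"turn":[0,-1,0],"claw":0.4},{"linear":[0,0,0],"turn":[0,-1,0],"claw":0.4},{"linear":[0,0,0],"turn":[0,0,0],"claw":0.4}])

```text
time: 11.58
position: [0.4895, 0.3584, 0.2031]
tool_rot: [-0.127, 2.519, 0.032]
ft_force: [-0.4, 0.2, -1.4]
grip_width: 0.599
```

```bash
python3 - <<'E'
from h import *
s=ctrl.get_state();print(np.round(s['joint_positions'],3));to((.5005,.3595,.03),yaw=5.4,lean=36)
E
```

```text
[ 0.395 -0.123 -1.256  2.03   0.464  0.752  0.508]
grasp pt [0.4912 0.3586 0.2007] open 0.5990082317463947 f [-0.4  0.2 -1.4] t 11.5833
yaw -174.35674406363765 lean 35.49606215672463 yz -0.006436285448552924
turn units [-0.03929659 -0.12620415  0.10321731]
shift units (after turn about TCP) [3.09361276e+00 5.77580413e-04 4.78452530e+00]
```

Request:
move_arm(deltas=[{"linear":[0.77,0,0.8],"turn":[0,-0.12,0.1],"claw":0.4},{"linear":[0.77,0,0.8],"turn":[0,0,0],"claw":0.4},{"linear":[0.77,0,0.8],"turn":[0,0,0],"claw":0.4},{"linear":[0.77,0,0.8],"turn":[0,0,0],"claw":0.4},{"linear":[0,0,0],"turn":[0,0,0],"claw":0.4}])

```text
time: 12.0
position: [0.4703, 0.3536, 0.0705]
tool_rot: [-0.113, 2.53, 0.034]
ft_force: [-0.3, -1.1, 0.2]
grip_width: 0.601
```

```bash
python3 - <<'E'
from h import *
s=ctrl.get_state();print(np.round(s['joint_positions'],3));to((.5005,.3595,.03),yaw=5.4,lean=36)
d=snap('wrist','w4'); print(w2px(d,(.5005,.3595,.04)))
cv2.imwrite('pics/c4.png',cv2.imread('pics/w4.png')[0:300,120:520])
E
```

```text
[ 0.177  0.264 -1.22   2.183  1.138  0.8   -0.137]
grasp pt [0.4721 0.3538 0.068 ] open 0.6011296685439813 f [-0.3 -1.1  0.2] t 12.0
yaw -174.91320205170496 lean 34.94170691984486 yz -0.001213232246708388
turn units [-0.05959074 -0.26463517 -0.05368518]
shift units (after turn about TCP) [-0.03151867  0.10062826  1.59065896]
[322.7857759  229.28142867]
```

View pics/c4.png

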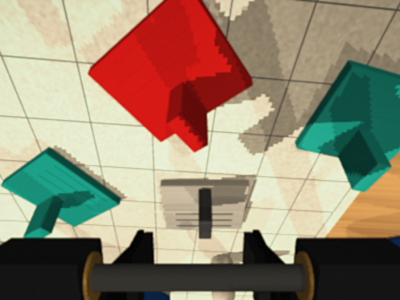

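Request:
move_arm(deltas=[{"linear":[0,0.1,0.5],"turn":[0,-0.26,0],"claw":0.4},{"linear":[0,0,0.6],"turn":[0,0,0],"claw":0.4},{"linear":[0,0,0.49],"turn":[0,0,0],"claw":0.4},{"linear":[0,0,0],"turn":[0,0,0],"claw":0.4}])

```text
time: 12.38
position: [0.5061, 0.3595, 0.041]
tool_rot: [-0.102, 2.498, 0.037]
ft_force: [-0.8, -0.9, -0.4]
grip_width: 0.599
```

```bash
python3 - <<'E'
from h import *
to((.5005,.3595,.03),yaw=5.4,lean=36)
E
```

```text
grasp pt [0.5079 0.3596 0.0386] open 0.5993028770423652 f [-0.8 -0.9 -0.4] t 12.3833
yaw -175.30398734236465 lean 36.79361726442531 yz 0.002011760290797405
turn units [-0.08123758  0.19854003 -0.15876458]
shift units (after turn about TCP) [0.36551678 0.01765911 0.08918861]
```

Request:
move_arm(deltas=[{"linear":[0.18,0.02,0.05],"turn":[0,0.2,-0.15],"claw":0.4},{"linear":[0.18,0,0.04],"turn":[0,0,0],"claw":0.4},{"linear":[0,0,0],"turn":[0,0,0],"claw":0.4}])

```text
time: 12.63
position: [0.4956, 0.3603, 0.0321]
tool_rot: [-0.121, 2.511, 0.034]
ft_force: [-0.4, 0.3, -1.0]
grip_width: 0.603
```

```bash
python3 - <<'E'
from h import *
s=ctrl.get_state();print(np.round(s['joint_positions'],3))
to((.5005,.3595,.03),yaw=5.4,lean=36)
E
```

```text
[ 0.056  0.401 -1.093  2.171  1.347  0.826 -0.274]
grasp pt [0.4974 0.3604 0.0297] open 0.6028314833932061 f [-0.4  0.3 -1. ] t 12.6333
yaw -174.56897646305273 lean 36.00483320398691 yz -0.004039050611742732
turn units [-0.04224566  0.00106317  0.04028267]
shift units (after turn about TCP) [-0.08739713 -0.04164659  0.05153982]
```

Within 3 mm, so I'll close and lift a little.

Request:
move_arm(deltas=[{"linear":[-0.09,-0.03,0.05],"turn":[0,0,0],"claw":0.6},{"linear":[0,0,0],"turn":[0,0,0],"claw":1},{"linear":[0,0,0],"turn":[0,0,0],"claw":1},{"linear":[0,0,0],"turn":[0,0,0],"claw":1},{"linear":[0,0,0],"turn":[0,0,0],"claw":1},{"linear":[0,0,0],"turn":[0,0,0],"claw":1},{"linear":[0,0,0],"turn":[0,0,0],"claw":1}], grip_force=35)

```text
time: 13.22
position: [0.499, 0.3593, 0.0312]
tool_rot: [-0.121, 2.512, 0.033]
ft_force: [-0.9, 1.3, -0.4]
grip_width: 0.155
```

```bash
python3 - <<'E'
from h import *
to((.5005,.3595,.03),yaw=5.4,lean=36)
E
```

```text
grasp pt [0.5007 0.3594 0.0288] open 0.1552320251002597 f [-0.9  1.3 -0.4] t 13.2167
yaw -174.56969738698405 lean 35.934432889032664 yz -0.004742607677153062
turn units [-0.05053289 -0.01659604  0.0460296 ]
shift units (after turn about TCP) [-0.01849951  0.00330904 -0.03680647]
```

Request:
move_arm(deltas=[{"linear":[0,0,0],"turn":[0,0,0],"claw":1},{"linear":[0,0,0],"turn":[0,0,0],"claw":1},{"linear":[-0.3,0,-0.4],"turn":[0,0,0],"claw":1},{"linear":[-0.59,0,-0.81],"turn":[0,0,0],"claw":1},{"linear":[-0.59,0,-0.81],"turn":[0,0,0],"claw":1},{"linear":[-0.59,0,-0.81],"turn":[0,0,0],"claw":1},{"linear":[0,0,0],"turn":[0,0,0],"claw":1}])

```text
time: 13.8
position: [0.5019, 0.3622, 0.1426]
tool_rot: [-0.119, 2.504, 0.037]
ft_force: [0.6, 1.4, 0.4]
grip_width: 0.105
```

```bash
python3 - <<'E'
from h import *
s=ctrl.get_state();print(np.round(s['joint_positions'],3))
to((.5005,.3595,.03),yaw=5.4,lean=36)
d=load('w1')
def J(p,q=(.6125,-.0255,9.3)):
    a=np.radians(q[2]);return np.array([q[0]+np.cos(a)*p[0]-np.sin(a)*p[1],q[1]+np.sin(a)*p[0]+np.cos(a)*p[1],p[2]])
im=cv2.imread('pics/w1.png');x0,y0,S=245,20,4
o=cv2.resize(im[y0:y0+150,x0:x0+195],None,fx=S,fy=S,interpolation=cv2.INTER_CUBIC)
def pl(pts,c):
    for a,b in zip(pts[:-1],pts[1:]):
        A,B=[tuple(int(t) for t in ((w2px(d,J(p))-(x0,y0)+.5)*S)) for p in(a,b)];cv2.line(o,A,B,c,1)
e=1e-3
pl([(.02,.118,.02),(-.11,.118,.02),(-.11,-.118,.02),(.02,-.118,.02)],(0,0,255))
pl([(.02,.0375,.02),(.02,-.0375,.02)],(0,255,255))
for s in(1,-1): pl([(.004,s*.0375,.032),(-.04,s*.0375,.032),(-.073,s*.0515,.032)],(0,255,0))
cv2.imwrite('pics/c5.png',o)
E
```

```text
[ 0.327  0.16  -1.314  2.085  0.946  0.798  0.1  ]
grasp pt [0.5036 0.3623 0.1402] open 0.10454161506255968 f [0.6 1.4 0.4] t 13.8
yaw -174.5809974434631 lean 36.416843378122635 yz -0.0018410690587968258
turn units [-0.01847212  0.10418228  0.0194114 ]
shift units (after turn about TCP) [ 2.24947437 -0.08368529  2.90520339]
```

View pics/c5.png

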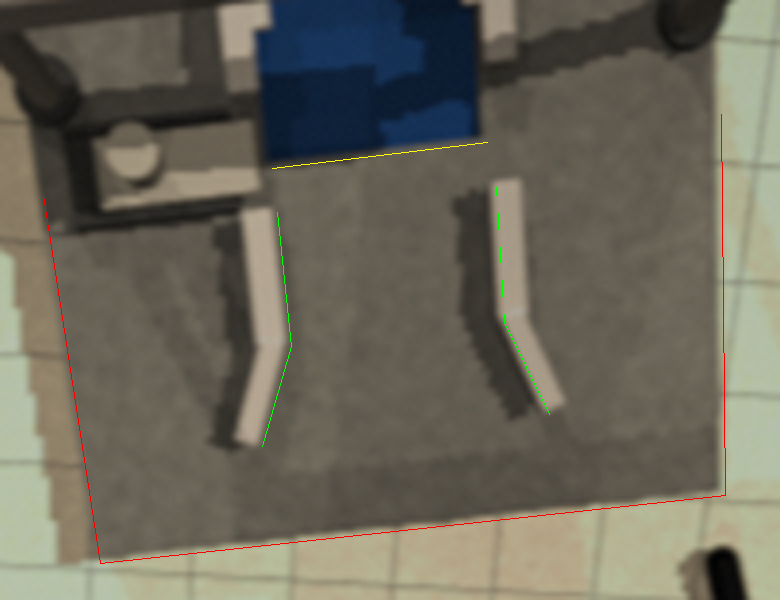

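```bash
python3 - <<'E'
from h import *
from scipy.optimize import least_squares
def J(p,q):
    a=np.radians(q[2]);return np.array([q[0]+np.cos(a)*p[0]-np.sin(a)*p[1],q[1]+np.sin(a)*p[0]+np.cos(a)*p[1],p[2]])
d=load('w1');t=load('top0')
ob=[((-.11,.118,.02),(100,562)),((-.11,-.118,.02),(718,491)),((.02,.0375,.02),(265,162)),((.02,-.0375,.02),(480,137)),((-.073,.0515,.032),(259,446)),((-.04,.0375,.032),(288,345)),((.004,.0375,.032),(272,208)),((.004,-.0375,.032),(491,182)),((-.04,-.0375,.032),(500,318)),((-.073,-.0515,.032),(545,412))]
O=[(m,np.array(c)/4-.5+(245,20)) for m,c in ob]
T=[((-.11,.118,.02),(290.5,247.5)),((-.11,-.118,.02),(363.2,236.2)),((.02,.0375,.02),(310.2,202.5)),((.02,-.0375,.02),(332,200.2))]
f1=lambda q:np.concatenate([w2px(d,J(m,q))-c for m,c in O])
f2=lambda q:np.concatenate([w2px(t,J(m,q))-c for m,c in T])
for n,f in(('w',f1),('top',f2),('both',lambda q:np.r_[f1(q),2*f2(q)])):
    r=least_squares(f,(.6125,-.0255,9.3),x_scale=(.01,.01,1),loss='soft_l1');print(n,np.round(r.x,4),np.round(r.fun,1).tolist())
kn=px2w(d,np.array((133,140))/4-.5+(245,20),.065);q=r.x
a=np.radians(q[2]);print('knob',kn,'jig frame',np.array([[np.cos(a),np.sin(a)],[-np.sin(a),np.cos(a)]])@(kn[:2]-q[:2]))
E
```

```text
w [ 0.6136 -0.0235  9.5991] [-0.7, -0.0, 1.0, -0.3, 0.4, 0.8, 0.5, 0.3, -0.2, -0.5, -0.4, -0.3, -0.1, 0.4, -0.1, 0.1, -0.2, 0.0, -0.1, -0.5]
top [ 0.6123 -0.0233  8.773 ] [-0.4, -0.5, 0.6, -0.1, -0.8, 0.8, 0.5, -0.2]
both [ 0.6134 -0.0235  9.3781] [-1.1, -0.2, 0.7, 0.2, 0.4, 0.8, 0.5, 0.5, -0.4, -0.5, -0.5, -0.3, -0.1, 0.4, -0.1, 0.4, -0.3, 0.3, -0.3, -0.2, 0.3, -1.0, 2.0, -1.7, -1.5, 1.2, 0.8, -1.3]
knob [0.62502854 0.05749308 0.065     ] jig frame [0.02462081 0.07797432]
```

```bash
cat >> h.py <<'E'
Q=(.6134,-.0235,9.45)
def J(p,q=Q):
    a=np.radians(q[2]);return np.array([q[0]+np.cos(a)*p[0]-np.sin(a)*p[1],q[1]+np.sin(a)*p[0]+np.cos(a)*p[1],p[2]])
def G(X,Y,Z): return J((X-.016,Y,Z+.0288))   # grasp point for plate at X,Y,Z in jig
def plate():
    s=ctrl.get_state();Rm=R.from_rotvec(s['tool_rot']).as_matrix();g=s['position']+.003*Rm[:,2]
    a=np.radians(Q[2]);v=np.array([[np.cos(a),np.sin(a)],[-np.sin(a),np.cos(a)]])@(g[:2]-Q[:2])
    print('plate in jig mm',np.round([1e3*v[0]+16,1e3*v[1],1e3*g[2]-28.8],1),'joints',np.round(s['joint_positions'],2))
E
python3 - <<'E'
from h import *
plate(); to(G(-.066,0,.05),yaw=9.45,lean=36)
E
```

```text
plate in jig mm [-28.9 398.6 111.4] joints [ 0.33  0.16 -1.31  2.08  0.95  0.8   0.1 ]
grasp pt [0.5036 0.3623 0.1402] open 0.10454161506255968 f [0.6 1.4 0.4] t 13.8
yaw -174.5809974434631 lean 36.416843378122635 yz -0.0018410690587968258
turn units [-0.61657185  0.10320727 -0.79755666]
shift units (after turn about TCP) [  2.20184303 -13.29100473   0.92913901]
```

Request:
move_arm(deltas=[{"linear":[0,-0.5,0],"turn":[-0.3,0.05,-0.4],"claw":1},{"linear":[0,-0.8,0],"turn":[-0.3,0.05,-0.4],"claw":1},{"linear":[0,-1,0],"turn":[0,0,0],"claw":1},{"linear":[0,-1,0],"turn":[0,0,0],"claw":1},{"linear":[0,-1,0],"turn":[0,0,0],"claw":1},{"linear":[0,-1,0],"turn":[0,0,0],"claw":1},{"linear":[0,-1,0],"turn":[0,0,0],"claw":1},{"linear":[0,-1,0],"turn":[0,0,0],"claw":1},{"linear":[0,-1,0],"turn":[0,0,0],"claw":1},{"linear":[0,-1,0],"turn":[0,0,0],"claw":1},{"linear":[0,-1,0],"turn":[0,0,0],"claw":1},{"linear":[0,-1,0],"turn":[0,0,0],"claw":1},{"linear":[0,-1,0],"turn":[0,0,0],"claw":1},{"linear":[0,-1,0],"turn":[0,0,0],"claw":1},{"linear":[0,0,0],"turn":[0,0,0],"claw":1}])

```text
time: 15.05
position: [0.5541, -0.027, 0.1352]
tool_rot: [-0.187, 2.527, 0.05]
ft_force: [0.8, -0.4, -0.9]
grip_width: 0.103
```

```bash
python3 - <<'E'
from h import *
plate(); to(G(-.066,0,.05),yaw=9.45,lean=36)
E
```

```text
plate in jig mm [-41.4   6.3 104. ] joints [ 0.14 -0.2  -0.05  2.31 -0.32  0.45  2.06]
grasp pt [ 0.5558 -0.0267  0.1328] open 0.10262848628196639 f [ 0.8 -0.4 -0.9] t 15.05
yaw -171.637241850984 lean 34.84061451952543 yz -0.006681381841427712
turn units [-0.23552338 -0.29120396 -0.16604448]
shift units (after turn about TCP) [ 1.72327002 -0.21044454  0.97270431]
```

Request:
move_arm(deltas=[{"linear":[0.43,-0.05,0.25],"turn":[-0.12,-0.15,-0.08],"claw":1},{"linear":[0.43,-0.05,0.25],"turn":[-0.12,-0.15,-0.08],"claw":1},{"linear":[0.43,-0.05,0.25],"turn":[0,0,0],"claw":1},{"linear":[0.43,-0.05,0.23],"turn":[0,0,0],"claw":1},{"linear":[0,0,0],"turn":[0,0,0],"claw":1},{"linear":[0,0,0],"turn":[0,0,0],"claw":1}])

```text
time: 15.55
position: [0.5294, -0.0302, 0.0806]
tool_rot: [-0.218, 2.507, 0.073]
ft_force: [-0.3, -0.4, -0.5]
grip_width: 0.102
```

```bash
python3 - <<'E'
from h import *
plate(); to(G(-.066,0,.028),yaw=9.45,lean=36)
d=snap('side','s2');im=cv2.imread('pics/s2.png')[150:270,250:410]
cv2.imwrite('pics/c6.png',cv2.resize(im,None,fx=5,fy=5,interpolation=cv2.INTER_CUBIC))
E
```

```text
plate in jig mm [-66.2   7.2  49.4] joints [ 0.05 -0.16  0.08  2.43 -0.55  0.32  2.35]
grasp pt [ 0.5311 -0.0299  0.0782] open 0.10180928033132987 f [-0.3 -0.4 -0.5] t 15.55
yaw -170.0545671972278 lean 35.90923574912636 yz 0.0015260721780008465
turn units [ 0.09041723 -0.02280846  0.08742655]
shift units (after turn about TCP) [ 0.41384877 -0.23911847  0.58125207]
```

View pics/c6.png

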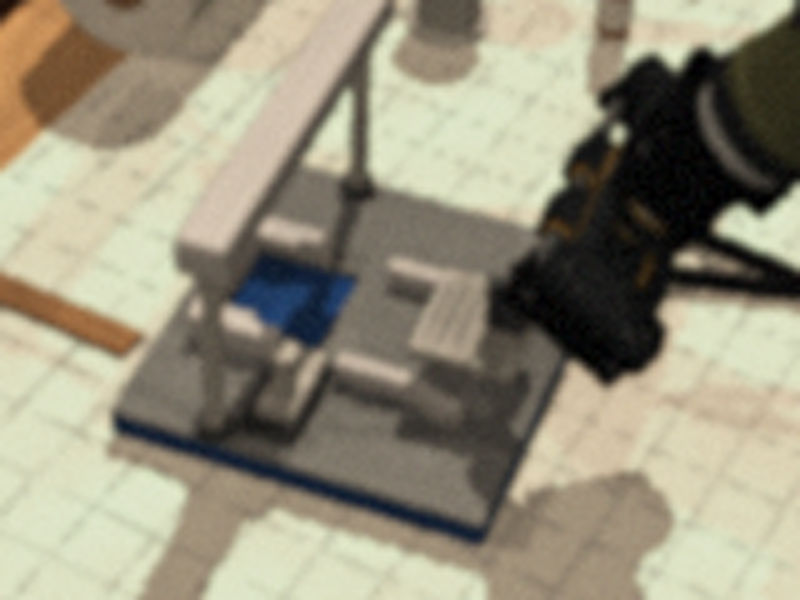

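```bash
python3 - <<'E'
from h import *
to(G(-.078,0,.04),yaw=9.45,lean=36)
E
```

```text
grasp pt [ 0.5325 -0.0301  0.0797] open 0.10232277185377534 f [ 0.9  1.2 -0.8] t 15.6
yaw -170.04365225702227 lean 36.05820030776529 yz 0.00042726512306662245
turn units [0.07940736 0.01452114 0.09877338]
shift units (after turn about TCP) [ 0.56577371 -0.22708299  0.03739946]
```

Request:
move_arm(deltas=[{"linear":[0.28,-0.11,0.02],"turn":[0.05,0,0.1],"claw":1},{"linear":[0.28,-0.11,0.02],"turn":[0,0,0],"claw":1},{"linear":[0,0,0],"turn":[0,0,0],"claw":1},{"linear":[0,0,0],"turn":[0,0,0],"claw":1}])

```text
time: 15.93
position: [0.5211, -0.0404, 0.0732]
tool_rot: [-0.204, 2.504, 0.068]
ft_force: [0.7, 0.3, -1.2]
grip_width: 0.103
```

```bash
python3 - <<'E'
from h import *
plate();to(G(-.078,0,.024),yaw=9.45,lean=36)
E
```

```text
plate in jig mm [-76.1  -1.5  42. ] joints [ 0.21 -0.16 -0.04  2.45 -0.68  0.32  2.49]
grasp pt [ 0.5228 -0.0401  0.0708] open 0.10315325200471591 f [ 0.7  0.3 -1.2] t 15.9333
yaw -170.6735536338277 lean 36.12955224235395 yz 0.0008359434295645077
turn units [-0.00850477  0.0323941  -0.0320178 ]
shift units (after turn about TCP) [0.40378717 0.04983657 0.44800562]
```

Request:
move_arm(deltas=[{"linear":[0.2,0.03,0.22],"turn":[0,0,0],"claw":1},{"linear":[0.2,0.02,0.22],"turn":[0,0,0],"claw":1},{"linear":[0,0,0],"turn":[0,0,0],"claw":1},{"linear":[0,0,0],"turn":[0,0,0],"claw":1}])

```text
time: 16.27
position: [0.5202, -0.0398, 0.0606]
tool_rot: [-0.206, 2.506, 0.066]
ft_force: [0.6, -0.4, -1.0]
grip_width: 0.101
```

```bash
python3 - <<'E'
from h import *
plate();to(G(-.078,0,.020),yaw=9.45,lean=36)
E
```

```text
plate in jig mm [-76.8  -0.8  29.4] joints [ 0.5  -0.13 -0.33  2.45 -0.85  0.31  2.65]
grasp pt [ 0.522  -0.0396  0.0582] open 0.10066083872621776 f [ 0.6 -0.4 -1. ] t 16.2667
yaw -170.61893138170498 lean 36.03418692536878 yz -0.0003051147181609287
turn units [-0.01366837  0.00854318 -0.0113687 ]
shift units (after turn about TCP) [0.21547807 0.0273226  0.23111072]
```

```bash
python3 - <<'E'
from h import *
to(G(-.064,0,.022),yaw=9.45,lean=36)
E
```

```text
grasp pt [ 0.522  -0.0396  0.0582] open 0.10066083872621776 f [ 0.6 -0.4 -1. ] t 16.2667
yaw -170.61893138170498 lean 36.03418692536878 yz -0.0003051147181609287
turn units [-0.01366837  0.00854318 -0.0113687 ]
shift units (after turn about TCP) [-0.20124888  0.0273226   0.45147603]
```

Request:
move_arm(deltas=[{"linear":[-0.1,0.01,0.22],"turn":[0,0,0],"claw":1},{"linear":[-0.1,0.01,0.22],"turn":[0,0,0],"claw":1},{"linear":[0,0,0],"turn":[0,0,0],"claw":1},{"linear":[0,0,0],"turn":[0,0,0],"claw":1}])

```text
time: 16.6
position: [0.5329, -0.035, 0.0531]
tool_rot: [-0.211, 2.505, 0.069]
ft_force: [0.8, -0.1, -1.5]
grip_width: 0.103
```

```bash
python3 - <<'E'
from h import *
plate();to(G(-.060,0,.019),yaw=9.45,lean=36)
E
```

```text
plate in jig mm [-63.6   1.9  21.8] joints [ 0.47 -0.08 -0.32  2.43 -0.86  0.28  2.66]
grasp pt [ 0.5346 -0.0347  0.0506] open 0.10281796614211489 f [ 0.8 -0.1 -1.5] t 16.6
yaw -170.38215790774802 lean 36.033150853324706 yz 0.000556682596595616
turn units [0.03112325 0.00827298 0.02925084]
shift units (after turn about TCP) [-0.04078168 -0.06397745  0.14609206]
```

Request:
move_arm(deltas=[{"linear":[0.02,-0.06,0.12],"turn":[0,0,0.03],"claw":1},{"linear":[0.04,0,0.05],"turn":[0,0,0],"claw":1},{"linear":[0,0,0],"turn":[0,0,0],"claw":1},{"linear":[0,0,0],"turn":[0,0,0],"claw":1},{"linear":[0,0,0],"turn":[0,0,0],"claw":1}])

```text
time: 17.02
position: [0.5365, -0.0366, 0.0508]
tool_rot: [-0.209, 2.501, 0.069]
ft_force: [-5.0, 1.9, 10.6]
grip_width: 0.106
```

```bash
python3 - <<'E'
from h import *
plate();to(G(-.060,0,.019),yaw=9.45,lean=36)
E
```

```text
plate in jig mm [-60.2  -0.3  19.6] joints [ 0.4  -0.07 -0.24  2.43 -0.88  0.26  2.68]
grasp pt [ 0.5383 -0.0363  0.0484] open 0.10563631814720402 f [-5.   1.9 10.6] t 17.0167
yaw -170.45826097926724 lean 36.297931757504905 yz 0.00014451556081732098
turn units [0.01520045 0.07448106 0.01729843]
shift units (after turn about TCP) [0.00564731 0.0089214  0.01919918]
```

Request:
move_arm(deltas=[{"linear":[-0.29,0,0.17],"turn":[0,0.05,0],"claw":1},{"linear":[-0.27,0,0.196],"turn":[0,0,0],"claw":1},{"linear":[-0.27,0,0.196],"turn":[0,0,0],"claw":1},{"linear":[0,0,0],"turn":[0,0,0],"claw":1}])

```text
time: 17.35
position: [0.5663, -0.032, 0.0506]
tool_rot: [-0.208, 2.506, 0.068]
ft_force: [0.6, -0.2, 7.4]
grip_width: 0.102
```

```bash
python3 - <<'E'
from h import *
plate();to(G(0.01,0,.020),yaw=9.45,lean=36)
E
```

```text
plate in jig mm [-30.1  -0.7  19.4] joints [ 0.39 -0.   -0.27  2.36 -0.78  0.24  2.57]
grasp pt [ 0.568  -0.0318  0.0482] open 0.10206594290177246 f [ 0.6 -0.2  7.4] t 17.35
yaw -170.51220729356044 lean 36.01482660967713 yz 0.00021532559943930607
turn units [0.00804951 0.00370518 0.00582978]
shift units (after turn about TCP) [-1.09305487  0.02316213  0.76988112]
```

Request:
move_arm(deltas=[{"linear":[-0.27,0.005,0.19],"turn":[0,0,0],"claw":1},{"linear":[-0.27,0.005,0.19],"turn":[0,0,0],"claw":1},{"linear":[-0.27,0.005,0.19],"turn":[0,0,0],"claw":1},{"linear":[-0.27,0.005,0.19],"turn":[0,0,0],"claw":1},{"linear":[0,0,0],"turn":[0,0,0],"claw":1}])

```text
time: 17.77
position: [0.6043, -0.025, 0.0504]
tool_rot: [-0.208, 2.507, 0.068]
ft_force: [1.1, -0.2, 6.7]
grip_width: 0.103
```

```bash
python3 - <<'E'
from h import *
plate();to(G(0.046,0,.020),yaw=9.45,lean=36)
E
```

```text
plate in jig mm [ 8.6  0.  19.2] joints [ 0.36  0.08 -0.27  2.28 -0.65  0.22  2.42]
grasp pt [ 0.6061 -0.0247  0.048 ] open 0.10298631112501647 f [ 1.1 -0.2  6.7] t 17.7667
yaw -170.52152313195205 lean 35.943032754099164 yz 0.0006212379647956984
turn units [ 0.01138341 -0.01424783  0.00053477]
shift units (after turn about TCP) [-1.02612761e+00 -1.42282623e-05  7.10647276e-01]
```

Request:
move_arm(deltas=[{"linear":[-0.255,0,0.178],"turn":[0,0,0],"claw":1},{"linear":[-0.255,0,0.178],"turn":[0,0,0],"claw":1},{"linear":[-0.255,0,0.178],"turn":[0,0,0],"claw":1},{"linear":[-0.255,0,0.178],"turn":[0,0,0],"claw":1},{"linear":[0,0,0],"turn":[0,0,0],"claw":1}])

```text
time: 18.18
position: [0.6399, -0.0188, 0.05]
tool_rot: [-0.208, 2.509, 0.069]
ft_force: [-0.8, -0.2, 2.1]
grip_width: 0.108
```

```bash
python3 - <<'E'
from h import *
plate();to(G(0.053,0,.020),yaw=9.45,lean=36)
d=snap('side','s3');im=cv2.imread('pics/s3.png')[150:270,250:410]
cv2.imwrite('pics/c7.png',cv2.resize(im,None,fx=5,fy=5,interpolation=cv2.INTER_CUBIC))
E
```

```text
plate in jig mm [44.7  0.3 18.8] joints [ 0.29  0.14 -0.23  2.21 -0.53  0.21  2.29]
grasp pt [ 0.6417 -0.0185  0.0476] open 0.10755651101304174 f [-0.8 -0.2  2.1] t 18.1833
yaw -170.5151496787709 lean 35.83669366194845 yz 0.0013491286735515598
turn units [ 0.02076139 -0.0408505  -0.00428064]
shift units (after turn about TCP) [-0.24756141 -0.009188    0.12993483]
```

Request:
move_arm(deltas=[{"linear":[-0.05,0,0.06],"turn":[0,-0.04,0],"claw":1},{"linear":[-0.05,0,0.06],"turn":[0,0,0],"claw":1},{"linear":[-0.07,0,0.05],"turn":[0,0,0],"claw":1},{"linear":[0,0,0],"turn":[0,0,0],"claw":1}])

```text
time: 18.57
position: [0.6466, -0.0185, 0.0495]
tool_rot: [-0.206, 2.505, 0.068]
ft_force: [-0.8, -0.3, 4.7]
grip_width: 0.104
```

```bash
python3 - <<'E'
from h import *
plate();to(G(0.053,0,.016),yaw=9.45,lean=36)
E
```

```text
plate in jig mm [51.3 -0.5 18.3] joints [ 0.29  0.16 -0.23  2.2  -0.52  0.2   2.29]
grasp pt [ 0.6483 -0.0182  0.0471] open 0.10430509200821632 f [-0.8 -0.3  4.7] t 18.5667
yaw -170.5923894500911 lean 36.06124798572135 yz 0.0008821917312002089
turn units [ 0.00398559  0.01530901 -0.01600311]
shift units (after turn about TCP) [0.00034684 0.01601889 0.09525775]
```

Request:
move_arm(deltas=[{"linear":[-0.03,0,0.04],"turn":[0,0,0],"claw":1},{"linear":[-0.03,0,0.04],"turn":[0,0,0],"claw":1},{"linear":[0,0,0],"turn":[0,0,0],"claw":1},{"linear":[0,0,0],"turn":[0,0,0],"claw":1}])

```text
time: 18.9
position: [0.6484, -0.018, 0.0473]
tool_rot: [-0.206, 2.508, 0.069]
ft_force: [-2.5, -0.5, 3.5]
grip_width: 0.108
```

```bash
python3 - <<'E'
from h import *
plate();to(G(0.053,0,.016),yaw=9.45,lean=36)
E
```

```text
plate in jig mm [53.2 -0.3 16.1] joints [ 0.28  0.16 -0.23  2.19 -0.52  0.2   2.28]
grasp pt [ 0.6501 -0.0177  0.0449] open 0.10773880824841975 f [-2.5 -0.5  3.5] t 18.9
yaw -170.59707698104978 lean 35.92775765142008 yz 0.0016735914295549978
turn units [ 0.01249123 -0.01807842 -0.02360428]
shift units (after turn about TCP) [6.74703190e-03 1.06791230e-02 2.15607756e-05]
```

Request:
move_arm(deltas=[{"linear":[0.02,0,0.03],"turn":[0,0,0],"claw":1},{"linear":[0,0,0],"turn":[0,0,0],"claw":1},{"linear":[0,0,0],"turn":[0,0,0],"claw":1}])

```text
time: 19.15
position: [0.6492, -0.0179, 0.0467]
tool_rot: [-0.206, 2.507, 0.069]
ft_force: [-3.5, 0.3, 4.5]
grip_width: 0.105
```

```bash
python3 - <<'E'
from h import *
plate();to(G(0.053,0,.016))
E
```

```text
plate in jig mm [54.  -0.4 15.5] joints [ 0.28  0.17 -0.23  2.19 -0.52  0.2   2.28]
grasp pt [ 0.6509 -0.0176  0.0443] open 0.1054578598771798 f [-3.5  0.3  4.5] t 19.15
yaw -170.5953093617655 lean 35.98341457439792 yz 0.001472113054779893
shift units [ 0.01701084  0.01243038 -0.03215317]
```

Request:
move_arm(deltas=[{"linear":[0,0,0],"turn":[0,0,0],"claw":0.72},{"linear":[0,0,0],"turn":[0,0,0],"claw":0.72},{"linear":[0,0,0],"turn":[0,0,0],"claw":0.72},{"linear":[0,0,0],"turn":[0,0,0],"claw":0.72}])

```text
time: 19.48
position: [0.6489, -0.0175, 0.0462]
tool_rot: [-0.206, 2.507, 0.07]
ft_force: [-0.1, -0.6, 0.7]
grip_width: 0.258
```

```bash
python3 - <<'E'
from h import *
plate();to(G(0.053,0,.016))
d=snap('side','s3');im=cv2.imread('pics/s3.png')[160:260,260:393]
cv2.imwrite('pics/c7.png',cv2.resize(im,None,fx=6,fy=6,interpolation=cv2.INTER_CUBIC))
E
```

```text
plate in jig mm [53.8  0.1 15. ] joints [ 0.28  0.17 -0.23  2.19 -0.52  0.2   2.28]
grasp pt [ 0.6507 -0.0172  0.0438] open 0.25807468230631686 f [-0.1 -0.6  0.7] t 19.4833
yaw -170.5651549714657 lean 35.929585345271704 yz 0.0019432564083480333
shift units [ 0.0012156  -0.00217937 -0.0438071 ]
```

View pics/c7.png

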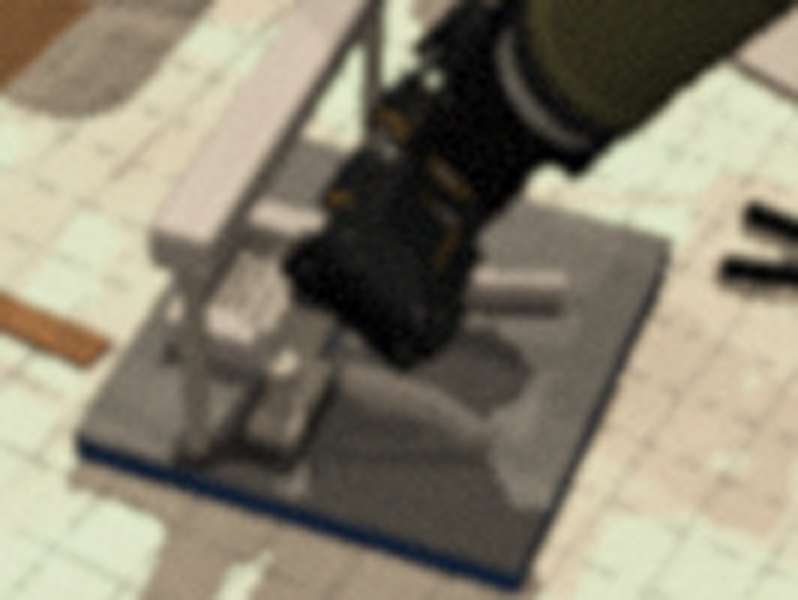

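Request:
move_arm(deltas=[{"linear":[0,0,-0.4],"turn":[0,0,0],"claw":0.72},{"linear":[0,0,-0.8],"turn":[0,0,0],"claw":0.72},{"linear":[0,0,-0.9],"turn":[0,0,0],"claw":0.72},{"linear":[0,0,-0.9],"turn":[0,0,0],"claw":1},{"linear":[0,0.98,0],"turn":[0,0,0],"claw":1},{"linear":[0,0.98,0],"turn":[0,0,0],"claw":1},{"linear":[0,0.98,0],"turn":[0,0,0],"claw":1},{"linear":[0,0.98,0],"turn":[0,0,0],"claw":1},{"linear":[0,0,0],"turn":[0,0,0],"claw":1}])

```text
time: 20.28
position: [0.5767, 0.0962, 0.1201]
tool_rot: [-0.217, 2.505, 0.072]
ft_force: [0.6, 0.4, 0.2]
grip_width: 0.011
```

```bash
python3 - <<'E'
from h import *
plate();to(J((.0108,.12,.0604)),yaw=9.45,lean=36)
d=snap('top','t3')
s=snap('side','s4')
def crop(fn,d,p,w,S):
    im=cv2.imread(f'pics/{fn}.png');u=w2px(d,p).astype(int);h=int(w*.75)
    return cv2.resize(im[u[1]-h:u[1]+h,u[0]-w:u[0]+w],(400,300),interpolation=cv2.INTER_CUBIC)
c=J((.03,.03,.03))
cv2.imwrite('pics/c8.png',np.hstack([crop('t3',d,c,32,6),crop('s4',s,c,40,6)]))
print(px2w(load('top0'),(296,202.5),.065))
E
```

```text
plate in jig mm [  1.3 124.1  88.9] joints [ 0.28 -0.12 -0.48  2.28 -0.09  0.34  1.6 ]
grasp pt [0.5785 0.0965 0.1177] open 0.010981306013628468 f [0.6 0.4 0.2] t 20.2833
yaw -170.08152473858075 lean 36.01947524689468 yz 0.0012355713413856537
turn units [0.08317311 0.00478139 0.08433429]
shift units (after turn about TCP) [ 0.43380463 -0.13544949  2.04563916]
[0.61985413 0.05863933 0.065     ]
```

View pics/c8.png

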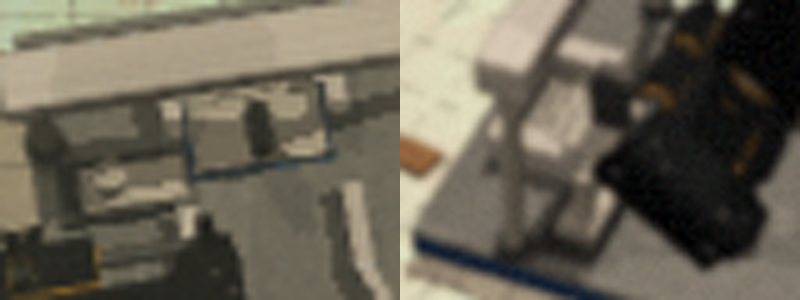

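Request:
move_arm(deltas=[{"linear":[0.2,-0.07,0.5],"turn":[0.04,0,0.04],"claw":1},{"linear":[0.2,-0.06,0.5],"turn":[0.04,0,0.04],"claw":1},{"linear":[0,0,0.3],"turn":[0,0,0],"claw":1},{"linear":[0,0,0],"turn":[0,0,0],"claw":1}])

```text
time: 20.72
position: [0.5908, 0.0859, 0.0786]
tool_rot: [-0.194, 2.511, 0.064]
ft_force: [0.5, 0.0, -0.5]
grip_width: 0.004
```

```bash
python3 - <<'E'
from h import *
plate();to(J((.0108,.12,.0604)),yaw=9.45,lean=36)
E
```

```text
plate in jig mm [ 13.5 111.6  47.4] joints [ 0.32 -0.   -0.52  2.29  0.11  0.23  1.43]
grasp pt [0.5926 0.0862 0.0762] open 0.004279845774773361 f [ 0.5  0.  -0.5] t 20.7167
yaw -171.16478329608583 lean 35.75401296765207 yz 0.0011962418079195167
turn units [-0.07618911 -0.06141847 -0.13457807]
shift units (after turn about TCP) [-0.04987769  0.27836926  0.68736543]
```

Request:
move_arm(deltas=[{"linear":[0,0.28,0],"turn":[-0.07,-0.06,-0.13],"claw":1},{"linear":[0,0,0],"turn":[0,0,0],"claw":1},{"linear":[-0.03,0,0.35],"turn":[0,0,0],"claw":1},{"linear":[-0.02,0,0.33],"turn":[0,0,0],"claw":1},{"linear":[0,0,0],"turn":[0,0,0],"claw":1}])

```text
time: 21.13
position: [0.6036, 0.0972, 0.0649]
tool_rot: [-0.208, 2.503, 0.066]
ft_force: [-0.6, -0.1, -0.7]
grip_width: 0.003
```

```bash
python3 - <<'E'
from h import *
plate();to(J((.0108,.095,.0604)),yaw=9.45,lean=36)
E
```

```text
plate in jig mm [ 28.  120.7  33.7] joints [ 0.3   0.06 -0.53  2.27  0.32  0.2   1.23]
grasp pt [0.6054 0.0975 0.0625] open 0.0031022669067303035 f [-0.6 -0.1 -0.7] t 21.1333
yaw -170.50875009424607 lean 36.15893948966159 yz -0.0011385328671544848
turn units [-0.00710729  0.03972803  0.01793861]
shift units (after turn about TCP) [ 0.07248056 -0.8570651   0.03430383]
```

Request:
move_arm(deltas=[{"linear":[0.05,-0.3,0.03],"turn":[0,0,0],"claw":1},{"linear":[0,-0.3,0],"turn":[0,0,0],"claw":1},{"linear":[0,-0.2,0],"turn":[0,0,0],"claw":1},{"linear":[0,-0.2,0],"turn":[0,0,0],"claw":1},{"linear":[0,-0.1,0],"turn":[0,0,0],"claw":1},{"linear":[0,0,0],"turn":[0,0,0],"claw":1}])

```text
time: 21.63
position: [0.6083, 0.0638, 0.0646]
tool_rot: [-0.207, 2.502, 0.065]
ft_force: [-0.1, 0.0, -0.0]
grip_width: 0.003
```

```bash
python3 - <<'E'
from h import *
plate();to(J((.0108,.074,.0604)),yaw=9.45,lean=36)
E
```

```text
plate in jig mm [27.1 87.  33.4] joints [ 0.42  0.06 -0.57  2.27  0.09  0.19  1.52]
grasp pt [0.61   0.0641 0.0622] open 0.003091857044262026 f [-0.1  0.  -0. ] t 21.6333
yaw -170.58534456003278 lean 36.23916025492437 yz -0.0015336042551836737
turn units [-0.02295359  0.05976029  0.00581136]
shift units (after turn about TCP) [ 0.04139534 -0.43274353  0.04181502]
```

Request:
move_arm(deltas=[{"linear":[0.03,-0.15,0.03],"turn":[0,0.05,0],"claw":1},{"linear":[0,-0.15,0],"turn":[0,0,0],"claw":1},{"linear":[0,-0.1,0],"turn":[0,0,0],"claw":1},{"linear":[0,0,0],"turn":[0,0,0],"claw":1}])

```text
time: 21.97
position: [0.61, 0.0528, 0.0631]
tool_rot: [-0.208, 2.505, 0.066]
ft_force: [0.5, -0.1, 0.1]
grip_width: 0.005
```

Request:
move_arm(deltas=[{"linear":[0,-0.06,0],"turn":[0,0,0],"claw":1},{"linear":[0,0,0],"turn":[0,0,0],"claw":1}])

```text
time: 22.13
position: [0.6102, 0.0517, 0.063]
tool_rot: [-0.21, 2.505, 0.066]
ft_force: [-0.3, 0.7, -0.4]
grip_width: 0.005
```

```bash
python3 - <<'E'
from h import *
plate();to(J((.0108,.074,.0604)),yaw=9.45,lean=36)
t=snap('top','t4');s=snap('side','s5')
c=J((.021,.055,.065));print(w2px(t,c),w2px(s,c))
E
```

```text
plate in jig mm [27.  74.7 31.7] joints [ 0.48  0.07 -0.59  2.27  0.01  0.19  1.63]
grasp pt [0.612  0.052  0.0605] open 0.004555218696931901 f [-0.3  0.7 -0.4] t 22.1333
yaw -170.45727060167147 lean 36.03001726010484 yz -0.001369090958758444
turn units [-0.0022313   0.00750172  0.03028243]
shift units (after turn about TCP) [ 0.00813355 -0.02383873 -0.0001617 ]
[303.88103814 200.91065836] [310.03173276 213.78442154]
```

Request:
move_arm(deltas=[{"linear":[0,-0.1,0],"turn":[0,0,0],"claw":1},{"linear":[0,-0.1,0],"turn":[0,0,0],"claw":1},{"linear":[0,0,0],"turn":[0,0,0],"claw":1},{"linear":[0,0,0],"turn":[0,0,0],"claw":1}])

```text
time: 22.57
position: [0.6112, 0.0457, 0.0627]
tool_rot: [-0.209, 2.506, 0.067]
ft_force: [0.2, 0.4, -0.5]
grip_width: 0.005
```

```bash
python3 - <<'E'
from h import *
plate()
# image differencing near knob: before (t3) vs t4 ; print blob that got darker/brighter
for a,b in(('s4','s5'),('s3','s4')):
    A,B=[cv2.imread(f'pics/{n}.png').astype(int) for n in(a,b)]
    print(a,b)
S=snap('side','s6')
for c in(.079,.065,.052): print(c,w2px(S,J((.021,c,.065))).round(1),w2px(S,J((.021,c,.031))).round(1))
g=cv2.cvtColor(cv2.imread('pics/s6.png'),cv2.COLOR_BGR2GRAY);g4=cv2.cvtColor(cv2.imread('pics/s4.png'),cv2.COLOR_BGR2GRAY)
print(g4[206:240,292:330:1][::2,::2]);print(g[206:240,292:330][::2,::2])
E
```

```text
plate in jig mm [27.  68.6 31.4] joints [ 0.51  0.07 -0.6   2.26 -0.03  0.19  1.68]
s4 s5
s3 s4
0.079 [306.7 219.5] [306.6 228.2]
0.065 [308.7 216.1] [308.5 224.9]
0.052 [310.4 213.1] [310.3 221.8]
[[ 86  85  73 119 133 146 161 152  73  30  26  29  78  88  67  52  45  27
   25]
 [ 85  67 109 140 143 161 154 162  83  20  27  25  92 105  56  31  29  28
   27]
 [ 76  97 139 145 143 161 159 170  98  46  28  25  47  47  24  27  25  28
   20]
 [ 77 127 179 172 163 152 167 149 108  99  89  56  39  30  26  27  31  28
   20]
 [ 77 121 183 185 176 152 156 122 104 109  96  39  21  25  40  29  28  27
   26]
 [ 79  81 119 136 159 130 105  99 104  83  41  14  20  26  24  30  25  23
   26]
 [ 78  72  90  90  96  97  93 107  93  25  11  10  14  16  23  31  28  25
   22]
 [ 77  68  70  75  84  86 101 132  77   8  26  17   8   8  20  30  25  25
   27]
 [ 80  67  67  63  64  64  82 118  84  35  16  12   6  14   4  15  18  23
   25]
 [ 79  81 102  92  76  52  61  82  82 141  83  12   5   0   1   5  16  20
   21]
 [ 81  82 115 104  72  46  73  84  95 168 118  34   9   5   2   3  10  12
   15]
 [ 80  82 1
[... 1153 characters left out ...]
  95  43  10   0   0   8   8  18  25  21  28
   25]
 [ 77  81 104  89  79  51  58  84  73  71  23   3   0  10  17  18  20  26
   27]
 [ 78  86 118 100  70  46  72  78  85 149  80   8   8   4  12  12  20  25
   23]
 [ 80  89 118  82  52  66  89  81  87 134  69  36  29   6  11   9  11  15
   22]
 [ 80  89  97  61  42  83  96  77 110  97  39  85  93  41   9   2   6   9
   15]
 [ 81  72  65  42  36  73  77  78 111  58  65 108 111  99  47   9   8  10
   10]
 [ 79  55  37  32  25  30  39  57  59  42  94 108 110 120 110  58  11  13
   24]
 [ 42  33  33  35  40  28  31  38  33  67 106 115 109 111 113 105  66  23
   20]
 [ 32  40  53  59  59  65  56  47  57  94  99 115 123 121 117 109 112  72
   51]]
```

Request:
move_arm(deltas=[{"linear":[0,-0.1,0],"turn":[0,0,0],"claw":1},{"linear":[0,0,0],"turn":[0,0,0],"claw":1}])

```text
time: 22.78
position: [0.6118, 0.0426, 0.0627]
tool_rot: [-0.209, 2.506, 0.067]
ft_force: [-0.2, -0.2, -1.5]
grip_width: 0.004
```

Request:
move_arm(deltas=[{"linear":[0,-0.1,0],"turn":[0,0,0],"claw":1},{"linear":[0,0,0],"turn":[0,0,0],"claw":1}])

```text
time: 22.95
position: [0.6123, 0.0396, 0.0627]
tool_rot: [-0.209, 2.505, 0.066]
ft_force: [0.2, 0.1, 1.3]
grip_width: 0.004
```

```bash
python3 - <<'E'
from h import *
plate();d=snap('top','t5')
for c in(.079,.065,.052): print(c,w2px(d,J((.021,c,.065))).round(1))
for n in('t3','t5'):
    g=cv2.cvtColor(cv2.imread(f'pics/{n}.png'),cv2.COLOR_BGR2GRAY);print(n);print(g[192:212,286:318])
E
```

```text
plate in jig mm [27.1 62.4 31.5] joints [ 0.53  0.08 -0.61  2.26 -0.06  0.19  1.73]
0.079 [296.3 202.1]
0.065 [300.7 201.4]
0.052 [304.8 200.8]
t3
[[ 75  71  70  67  65  64  69  71  79  80  88  98 100 101  78  71  70  69
   86 149 160 157  96 121 131 140 142 140 142 143 143 144]
 [ 61  74  77  89  92  99 100  98 104 104 102 104 104 101  77  69  71  71
   68 146 160 158  80 117 138 139 150 154 154 155 157 114]
 [ 57  75  96 103 104 102 102 104 107 102 103 105 105 101  76  71  71  69
   70 102 108 108  68  90  95  96 108 109 111 110 111 104]
 [ 59  59  79  99 102 103 100 103 104 108 106 103 102 103 101  77  70  70
   68  90 101 102  75  89  90  90 102 102 102 102 101 102]
 [ 59  57  63  86 102 101 101 107 109 104 105 103 103 105 106  78  68  68
   69  81  99 103  69  83  89 100 103 102 101 102 103 102]
 [ 58  55  51  67  97 101  99  83  74  75  73  74  73  74  73  70  69  69
   70  77  73  72  58  74  86 100 104 105 104 105 103 104]
 [ 58  55  46  51  68  72  72  69  70  71  69  69  70  70  70  70  69  65
   59  63  61  63  54  63  96 103 103 104 104 104 104 105]
 [ 49  45  44  51  60 
[... 3671 characters left out ...]
0  40  38  40  40  66  78  84  80]
 [ 75  77  64  51  47  46  57  62  56  47  42  43  46  42  40  39  36  35
   46  42  41  38  42  41  39  42  40  42  76  77  75  78]
 [ 77  75  64  53  47  43  41  42  43  41  40  39  41  38  40  47  39  39
   61  47  41  41  41  39  38  41  39  39  67  62  58  60]
 [ 76  76  69  60  60  56  44  41  41  42  43  42  41  40  41  55  53  54
   64  46  39  39  38  38  41  38  39  39  49  67  79  98]
 [ 77  99  72  49  50  80  53  43  45  43  42  42  40  40  40  66  54  45
   50  41  40  39  37  40  41  38  38  39  39  83 100 107]
 [ 77  81  78  76  63  71  48  42  43  43  41  40  40  38  38  48  40  38
   34  41  39  39  39  38  39  48  52  61  75 102  94  75]]
```

```bash
python3 - <<'E'
from h import *
d=load('t5');a=np.radians(Q[2]);M=np.array([[np.cos(a),np.sin(a)],[-np.sin(a),np.cos(a)]])
for uv,z in[((301.5,203.7),.045),((301.5,203.7),.055),((296,203),.065),((296,201),.065),((296,205),.065),((312,202.3),.02)]:print(uv,z,(1e3*(M@(px2w(d,uv,z)[:2]-Q[:2]))).round(1))
to(J((.02,.12,.0604)),yaw=9.45,lean=36)
d=snap('wrist','w9');print([w2px(d,J((.021,y,.065))).round(0).tolist() for y in(.079,)])
E
```

```text
(301.5, 203.7) 0.045 [17.3 63.4]
(301.5, 203.7) 0.055 [15.4 63.5]
(296, 203) 0.065 [18.3 80.2]
(296, 201) 0.065 [24.6 79.2]
(296, 205) 0.065 [12.  81.2]
(312, 202.3) 0.02 [21.4 28.9]
grasp pt [0.614  0.04   0.0602] open 0.0009649924830899394 f [-0.4  0.5  0.1] t 23.0
yaw -170.48491843319775 lean 36.01316526921007 yz -0.0009546746640444817
turn units [-0.00149715  0.0032901   0.02120099]
shift units (after turn about TCP) [-0.2461846   1.91520826  0.17243702]
[[345.0, 256.0]]
```

Request:
move_arm(deltas=[{"linear":[0,0.5,0],"turn":[0,0,0],"claw":1},{"linear":[0,0.5,0],"turn":[0,0,0],"claw":1},{"linear":[0,0.55,0],"turn":[0,0,0],"claw":1},{"linear":[0,0,0],"turn":[0,0,0],"claw":1}])

```text
time: 23.38
position: [0.6041, 0.0898, 0.063]
tool_rot: [-0.217, 2.504, 0.069]
ft_force: [0.6, 0.8, 0.8]
grip_width: 0.004
```

```bash
python3 - <<'E'
from h import *
plate();to(J((.020,.110,.0604)),yaw=9.45,lean=36)
E
```

```text
plate in jig mm [ 27.2 113.3  31.7] joints [ 0.32  0.06 -0.53  2.27  0.24  0.19  1.32]
grasp pt [0.6058 0.0901 0.0605] open 0.004061193487208066 f [0.6 0.8 0.8] t 23.3833
yaw -170.13032679807586 lean 36.06468758999898 yz -0.0010955141033953467
turn units [0.04902739 0.01621749 0.09407658]
shift units (after turn about TCP) [-0.23576459 -0.11035016  0.17658692]
```

Request:
move_arm(deltas=[{"linear":[-0.12,-0.1,0.09],"turn":[0.04,0,0.09],"claw":1},{"linear":[-0.12,0,0.09],"turn":[0,0,0],"claw":1},{"linear":[0,0,0],"turn":[0,0,0],"claw":1},{"linear":[0,-0.2,0],"turn":[0,0,0],"claw":1},{"linear":[0,-0.2,0],"turn":[0,0,0],"claw":1},{"linear":[0,-0.2,0],"turn":[0,0,0],"claw":1},{"linear":[0,-0.2,0],"turn":[0,0,0],"claw":1},{"linear":[0,0,0],"turn":[0,0,0],"claw":1}])

```text
time: 24.05
position: [0.6182, 0.0583, 0.0625]
tool_rot: [-0.196, 2.507, 0.065]
ft_force: [-0.6, -1.1, 1.9]
grip_width: 0.002
```

```bash
python3 - <<'E'
from h import *
plate();to(J((.020,.075,.0604)),yaw=9.45,lean=36)
d=snap('top','t6');g=cv2.cvtColor(cv2.imread('pics/t6.png'),cv2.COLOR_BGR2GRAY);print(g[198:210,286:312])
E
```

```text
plate in jig mm [35.9 79.9 31.2] joints [ 0.43  0.09 -0.56  2.25  0.13  0.19  1.49]
grasp pt [0.6199 0.0586 0.06  ] open 0.0016036001138303529 f [-0.6 -1.1  1.9] t 24.05
yaw -171.05044559295786 lean 36.01087360910926 yz 0.0007629522638673697
turn units [-0.06470755  0.00276038 -0.10763468]
shift units (after turn about TCP) [-0.01011373 -0.16394904 -0.00778862]
[[ 64  56  48  51  68  72  73  70  70  72  71  68  70  70  70  69  67  63
   58  60  61  61  52  57  87  95]
 [ 52  49  46  52  56  68  67  69  69  68  74  65  60  58  55  51  53  47
   44  54  59  63  56  48  86  96]
 [ 45  43  48  57  59  59  58  58  54  63  73  67  48  46  51  58  61  63
   74  89  88  92  68  46  76  92]
 [ 47  49  45  47  48  47  46  45  70  90  92  67  59  84  89  89  89  90
   91  92  94  95  75  52  76  91]
 [ 58  55  44  43  43  59  87  52  48  54  49  43  38  86  95  94  96  82
   79  69  67  65  72  58  77  65]
 [ 66  65  47  43  44  57  89  51  38  41  41  39  37  60  58  49  48  46
   46  45  44  59  74  59  52  57]
 [ 76  74  53  47  47  50  62  44  39  41  47  38  39  43  39  39  42  39
   43  40  41  51  56  55  71  85]
 [ 59  51  46  42  40  42  44  42  46  39  44  39  41  40  39  41  42  43
   41  41  42  43  95  82  74  80]
 [ 45  41  42  41  40  43  42  43  50  43  38  41  49  44  43  41  41  41
   40  42  40  40  84  67  56  56]
 [ 43  42  43  41  45  43  42  43  43  71  59  56  65  47  39  39  40  41
   39  39  41  40  68  66  72 101]
 [ 45  45  43  42  42  42  41  40  40  80  57  46  49  42  39  40  39  40
   39  40  39  39  86 151 133 111]
 [ 44  44  43  41  42  40  39  42  40  53  42  37  42  40  41  39  40  39
   41  42  60  63 119 163 116  77]]
```

Request:
move_arm(deltas=[{"linear":[0,-0.15,0],"turn":[-0.06,0,-0.1],"claw":1},{"linear":[0,-0.15,0],"turn":[0,0,0],"claw":1},{"linear":[0,0,0],"turn":[0,0,0],"claw":1}])

```text
time: 24.35
position: [0.6194, 0.0508, 0.0625]
tool_rot: [-0.209, 2.506, 0.068]
ft_force: [-1.6, 0.3, 0.5]
grip_width: 0.002
```

Request:
move_arm(deltas=[{"linear":[0,-0.1,0],"turn":[0,0,0],"claw":1},{"linear":[0,0,0],"turn":[0,0,0],"claw":1}])

```text
time: 24.52
position: [0.6197, 0.0485, 0.0625]
tool_rot: [-0.21, 2.506, 0.068]
ft_force: [0.7, -0.2, 0.4]
grip_width: 0.003
```

```bash
python3 - <<'E'
from h import *
plate();to(J((.020,.067,.0604)),yaw=9.45,lean=36)
d=snap('top','t7');g=cv2.cvtColor(cv2.imread('pics/t7.png'),cv2.COLOR_BGR2GRAY);print(g[198:208,286:316])
E
```

```text
plate in jig mm [35.8 70.  31.2] joints [ 0.5   0.1  -0.6   2.24  0.04  0.19  1.62]
grasp pt [0.6215 0.0488 0.06  ] open 0.0028946152803743246 f [ 0.7 -0.2  0.4] t 24.5167
yaw -170.40245532685108 lean 36.01014178576252 yz -0.0003506281574456663
turn units [0.01762086 0.0025407  0.03279206]
shift units (after turn about TCP) [-0.01218273 -0.09940012 -0.00614934]
[[ 58  55  46  52  68  72  71  70  69  69  71  70  70  70  69  70  69  65
   60  63  60  61  52  58  87  94  94  95  94  94]
 [ 51  48  45  50  59  67  70  69  71  73  72  65  61  58  55  52  50  49
   44  54  59  64  59  51  87  94  93  94  96  92]
 [ 46  43  48  58  59  59  59  59  55  63  78  66  51  47  50  47  57  63
   76  89  90  91  71  45  76  91  93  95  93  95]
 [ 47  49  46  47  47  46  47  45  68  88  67  68  61  58  49  40  83  90
   91  94  95  94  75  49  66  90  95  98 101  89]
 [ 57  56  45  42  45  59  85  90  89  91  52  42  41  48  40  37  69  79
   70  68  65  57  45  41  44  56  52  53  56  51]
 [ 63  64  50  45  42  56  88  82  91  92  54  41  39  46  42  39  45  46
   44  42  43  41  41  41  40  77  58  59  62  59]
 [ 75  73  52  46  44  56  61  65  58  50  42  42  38  40  40  41  40  40
   38  40  39  42  41  41  41  65  72  73  73  77]
 [ 74  74  53  42  40  43  45  42  42  41  41  40  64  45  38  39  41  40
   43  41  40  43  42  41  41  80  80  74  67  65]
 [ 75  75  57  43  42  43  40  41  41  44  42  42  58  58  56  54  41  39
   41  40  40  39  41  38  39  64  64  71  70  63]
 [ 75  76  67  49  43  45  44  44  43  44  39  40  64  76  58  54  42  40
   40  40  41  40  39  39  39  48  90 105 104 105]]
```

Request:
move_arm(deltas=[{"linear":[0,-0.08,0],"turn":[0,0,0],"claw":1},{"linear":[0,0,0],"turn":[0,0,0],"claw":1}])

```text
time: 24.73
position: [0.6201, 0.0464, 0.0625]
tool_rot: [-0.211, 2.506, 0.068]
ft_force: [0.1, 0.4, -0.7]
grip_width: 0.005
```

Request:
move_arm(deltas=[{"linear":[0,-0.06,0],"turn":[0,0,0],"claw":1},{"linear":[0,0,0],"turn":[0,0,0],"claw":1}])

```text
time: 24.9
position: [0.6204, 0.0446, 0.0625]
tool_rot: [-0.211, 2.505, 0.068]
ft_force: [-0.3, -0.6, -0.1]
grip_width: 0.007
```

```bash
python3 - <<'E'
from h import *
plate();to(J((.020,.067,.0604)),yaw=9.45,lean=36)
E
```

```text
plate in jig mm [35.8 66.1 31.3] joints [ 0.51  0.1  -0.61  2.24  0.01  0.19  1.65]
grasp pt [0.6221 0.0449 0.0601] open 0.006630473701614019 f [-0.3 -0.6 -0.1] t 24.9
yaw -170.3741907199084 lean 36.01573507012708 yz -0.00037008347287858373
turn units [0.02155119 0.00394055 0.0386711 ]
shift units (after turn about TCP) [-0.01069741  0.03134566 -0.00546425]
```

Request:
move_arm(deltas=[{"linear":[0,-0.07,0],"turn":[0,0,0],"claw":1},{"linear":[0,0,0],"turn":[0,0,0],"claw":1}])

```text
time: 25.07
position: [0.6208, 0.0424, 0.0625]
tool_rot: [-0.211, 2.505, 0.068]
ft_force: [0.6, -0.4, 0.2]
grip_width: 0.006
```

Request:
move_arm(deltas=[{"linear":[0,-0.07,0],"turn":[0,0,0],"claw":1},{"linear":[0,0,0],"turn":[0,0,0],"claw":1}])

```text
time: 25.23
position: [0.6211, 0.0403, 0.0625]
tool_rot: [-0.211, 2.505, 0.068]
ft_force: [-0.2, 0.1, -0.7]
grip_width: 0.011
```

Request:
move_arm(deltas=[{"linear":[0,-0.07,0],"turn":[0,0,0],"claw":1},{"linear":[0,0,0],"turn":[0,0,0],"claw":1}])

```text
time: 25.4
position: [0.6215, 0.0382, 0.0625]
tool_rot: [-0.211, 2.506, 0.068]
ft_force: [0.5, 0.6, 0.3]
grip_width: 0.006
```

Request:
move_arm(deltas=[{"linear":[0,0.1,-0.3],"turn":[0,0,0],"claw":1},{"linear":[0,0,-1],"turn":[0,0,0],"claw":1},{"linear":[0,0,-1],"turn":[0,0,0],"claw":1},{"linear":[0,0,-1],"turn":[0,0,0],"claw":1},{"linear":[0,0,0],"turn":[0,0,0],"claw":1}])

```text
time: 25.82
position: [0.5675, 0.0305, 0.1444]
tool_rot: [-0.21, 2.498, 0.06]
ft_force: [1.4, -0.7, 0.1]
grip_width: 0.003
```

```bash
python3 - <<'E'
from h import *
plate();d=snap('top','t8');s=snap('side','s8')
g=cv2.cvtColor(cv2.imread('pics/t8.png'),cv2.COLOR_BGR2GRAY);print(g[194:212,286:318])
g=cv2.cvtColor(cv2.imread('pics/s8.png'),cv2.COLOR_BGR2GRAY);print(g[206:236,298:322])
g=cv2.cvtColor(cv2.imread('pics/side0.png'),cv2.COLOR_BGR2GRAY);print(g[206:236,298:322])
E
```

```text
plate in jig mm [-18.6  60.8 113.2] joints [ 0.67 -0.22 -0.66  2.29 -0.52  0.44  2.12]
[[ 59  77  96 104 104 103 102 104 106 104 102 104 104 102  80  74  76  73
   70 101 108 111  64  81  88  89  99 100 100 101 100  95]
 [ 59  59  77  98 103 102 109 111 113 115 107 104 103 103 107  83  76  76
   75  91 101 102  75  79  82  82  92  92  91  94  93  93]
 [ 58  59  64  91 102 106 107 109 109 110 108 103 103 104 110  81  74  74
   69  82  99 105  70  76  81  88  93  94  93  93  92  93]
 [ 60  59  51  67 103 107 106  83  76  75  74  72  73  74  76  72  70  70
   69  75  69  66  57  70  79  90  93  96  95  93  95  93]
 [ 62  55  48  55  70  75  75  69  68  69  72  70  68  70  71  70  69  64
   59  61  61  62  54  58  89  93  96  92  93  94  95  96]
 [ 56  50  49  54  59  70  68  72  70  71  73  63  61  59  53  54  51  50
   45  55  60  65  58  52  87  94  96  96  97  97  95  95]
 [ 47  42  48  59  60  62  61  60  55  66  77  67  53  47  54  63  65  68
   75  88  92  93  69  47  75  91  93  93  95  94  93  95]
 [ 51  52  51  50  49  49  49  45  76  98 104  95  90  90  98 100 102 102
   93  9
[... 6743 characters left out ...]
52  44  53  77  88  89  82  80  77  96 115 112  74  44  42  61  85
   89  85  82  78  69  66]
 [ 55  43  44  62  80  87  90  83  83  89 104 114  91  57  38  47  75  93
   97  99  99  94  86  77]
 [ 46  30  37  64  77  82  86  82  83  92 110 104  72  41  40  64  90  97
   97  94  99 100  92  90]
 [ 37  33  32  49  67  70  71  75  78  91 100  86  54  37  55  76  93  95
  100  98 103  97 101  96]
 [ 31  25  29  34  44  52  57  65  68  74  80  63  38  47  74  93  97  96
   97 102 106 107 105 102]
 [ 26  26  23  24  31  32  44  44  49  56  56  45  38  62  87 100  94  95
   97  97  96 102 105 101]
 [ 28  27  23  22  20  23  26  30  35  40  41  37  47  73  95  98  97  97
   91  98  95  95 104 105]]
```

```bash
python3 - <<'E'
from h import *
print(ctrl.tcp_to_tips)
to(J((.005,.115,.085)),yaw=9.45,lean=36)
E
```

```text
0.022
grasp pt [0.5688 0.0313 0.1381] open 0.004489670059847577 f [0.6 0.4 0. ] t 25.9167
yaw -170.48713834548843 lean 36.16611857545526 yz -0.003837051117404823
turn units [-0.03516272  0.04141549  0.04507064]
shift units (after turn about TCP) [-0.03833526  1.78775079  2.21481595]
```

Request:
move_arm(deltas=[{"linear":[0,0.6,0],"turn":[0,0,0],"claw":1},{"linear":[0,0.6,0],"turn":[0,0,0],"claw":1},{"linear":[0,0.6,0],"turn":[0,0,0],"claw":1},{"linear":[0,0,0.7],"turn":[0,0,0],"claw":1},{"linear":[0,0,0.7],"turn":[0,0,0],"claw":1},{"linear":[0,0,0.6],"turn":[0,0,0],"claw":1},{"linear":[0,0,0],"turn":[0,0,0],"claw":1}])

```text
time: 26.5
position: [0.5882, 0.0909, 0.0899]
tool_rot: [-0.212, 2.513, 0.07]
ft_force: [-0.4, -0.7, 0.1]
grip_width: 0.009
```

```bash
python3 - <<'E'
from h import *
plate();to(J((.017,.112,.053)),yaw=9.45,lean=36)
E
```

```text
plate in jig mm [ 11.6 117.   58.6] joints [ 0.89 -0.03 -1.08  2.27 -0.05  0.27  1.59]
grasp pt [0.5899 0.0912 0.0874] open 0.008983056553237589 f [-0.4 -0.7  0.1] t 26.5
yaw -170.3261165112654 lean 35.60094114771767 yz 0.0016171607732736806
turn units [ 0.05152849 -0.09983598  0.03184561]
shift units (after turn about TCP) [ 0.09960458 -0.16677907  1.34734914]
```

Request:
move_arm(deltas=[{"linear":[0.05,-0.1,0.45],"turn":[0.05,-0.1,0.03],"claw":1},{"linear":[0.05,-0.06,0.45],"turn":[0,0,0],"claw":1},{"linear":[0,0,0.3],"turn":[0,0,0],"claw":1},{"linear":[0,0,0],"turn":[0,0,0],"claw":1}])

```text
time: 26.83
position: [0.6025, 0.0869, 0.0665]
tool_rot: [-0.205, 2.511, 0.061]
ft_force: [-0.7, -0.6, 0.1]
grip_width: 0.002
```

```bash
python3 - <<'E'
from h import *
plate();to(J((.019,.105,.052)),yaw=9.45,lean=36)
E
```

```text
plate in jig mm [ 25.2 110.7  35.3] joints [ 0.8   0.1  -1.01  2.26  0.45  0.23  1.14]
grasp pt [0.6043 0.0872 0.0641] open 0.002130687441432603 f [-0.7 -0.6  0.1] t 26.8333
yaw -170.75636061756316 lean 35.72559023690972 yz -0.0039059510187333876
turn units [-0.07556596 -0.06885495 -0.00903282]
shift units (after turn about TCP) [-0.02754156 -0.19111425  0.51907388]
```

Request:
move_arm(deltas=[{"linear":[-0.02,-0.05,0.26],"turn":[-0.07,-0.06,0],"claw":1},{"linear":[0,0,0.26],"turn":[0,0,0],"claw":1},{"linear":[0,0,0],"turn":[0,0,0],"claw":1},{"linear":[0,0,0],"turn":[0,0,0],"claw":1}])

```text
time: 27.17
position: [0.6127, 0.0875, 0.0563]
tool_rot: [-0.208, 2.504, 0.065]
ft_force: [-0.5, -0.4, -0.8]
grip_width: 0.002
```

```bash
python3 - <<'E'
from h import *
plate();to(J((.019,.085,.052)),yaw=9.45,lean=36)
E
```

```text
plate in jig mm [ 35.3 109.6  25. ] joints [ 0.69  0.14 -0.91  2.25  0.61  0.21  0.99]
grasp pt [0.6144 0.0878 0.0538] open 0.0022922901892033914 f [-0.5 -0.4 -0.8] t 27.1667
yaw -170.55431787186083 lean 36.1148477377449 yz -0.001977841532549693
turn units [-0.02353856  0.02867246  0.01580252]
shift units (after turn about TCP) [ 0.04314217 -0.82086203  0.04402542]
```

Request:
move_arm(deltas=[{"linear":[0.03,-0.2,0.03],"turn":[0,0,0],"claw":1},{"linear":[0,-0.2,0],"turn":[0,0,0],"claw":1},{"linear":[0,-0.2,0],"turn":[0,0,0],"claw":1},{"linear":[0,-0.2,0],"turn":[0,0,0],"claw":1},{"linear":[0,0,0],"turn":[0,0,0],"claw":1}])

```text
time: 27.58
position: [0.617, 0.0616, 0.0556]
tool_rot: [-0.204, 2.503, 0.063]
ft_force: [-0.1, 0.6, 0.3]
grip_width: 0.005
```

```bash
python3 - <<'E'
from h import *
plate();to(J((.019,.067,.052)),yaw=9.45,lean=36)
d=snap('top','t9');g=cv2.cvtColor(cv2.imread('pics/t9.png'),cv2.COLOR_BGR2GRAY);print(g[198:208,288:312])
E
```

```text
plate in jig mm [35.3 83.3 24.4] joints [ 0.81  0.16 -0.96  2.25  0.55  0.2   1.12]
grasp pt [0.6188 0.0619 0.0532] open 0.0049966424934956505 f [-0.1  0.6  0.3] t 27.5833
yaw -170.72727387098996 lean 36.19370071287 yz -0.002693547811250835
turn units [-0.0572856   0.04829441 -0.01307963]
shift units (after turn about TCP) [ 0.03254314 -0.54456971  0.02602585]
[[ 49  53  68  72  72  69  67  72  69  70  70  68  69  70  66  63  60  62
   60  61  53  58  87  94]
 [ 45  52  58  68  69  68  72  72  71  67  60  80  68  48  50  47  44  54
   59  64  72  67  89  95]
 [ 50  56  58  60  58  58  55  51  49  43  79  93  95  90  64  63  74  87
   91  91  91  91  94  94]
 [ 48  47  45  45  46  48  42  58  64  73  90  94  94 132 134 100  92  94
   94  94  93  94  95  94]
 [ 43  43  44  45  43  43  42  69  61  52 125 140 139 143 135 103  94  94
   94  93  93  93  95  95]
 [ 48  45  45  44  37  36  42  42  42  37 136 146 146 136 113  76  67  57
   74  92  96  95  95  93]
 [ 50  42  44  43  36  38  40  40  39  37  57  70  60  55  51  45  42  41
   75 132 142 142 141 142]
 [ 53  45  43  44  39  38  37  40  40  40  42  43  41  42  38  42  38  41
   62  94 105  93  87  86]
 [ 41  42  41  38  39  38  37  40  44  42  41  43  44  41  44  41  42  39
   49  64  76  79  78  76]
 [ 41  42  42  40  39  60  47  40  46  46  40  43  41  40  41  40  40  38
   41  77  64  60  58  61]]
```

Request:
move_arm(deltas=[{"linear":[0,-0.15,0],"turn":[-0.05,0,0],"claw":1},{"linear":[0,-0.15,0],"turn":[0,0,0],"claw":1},{"linear":[0,-0.1,0],"turn":[0,0,0],"claw":1},{"linear":[0,0,0],"turn":[0,0,0],"claw":1}])

```text
time: 27.97
position: [0.6191, 0.0506, 0.0554]
tool_rot: [-0.207, 2.503, 0.068]
ft_force: [0.2, 0.6, 1.3]
grip_width: 0.002
```

Request:
move_arm(deltas=[{"linear":[0,-0.06,0],"turn":[0,0,0],"claw":1},{"linear":[0,0,0],"turn":[0,0,0],"claw":1}])

```text
time: 28.13
position: [0.6194, 0.0494, 0.0554]
tool_rot: [-0.208, 2.503, 0.068]
ft_force: [0.2, 0.8, 0.7]
grip_width: 0.003
```

Request:
move_arm(deltas=[{"linear":[0,-0.06,0],"turn":[0,0,0],"claw":1},{"linear":[0,0,0],"turn":[0,0,0],"claw":1}])

```text
time: 28.3
position: [0.6197, 0.0478, 0.0553]
tool_rot: [-0.208, 2.503, 0.068]
ft_force: [-0.5, 0.4, 2.5]
grip_width: 0.006
```

```bash
python3 - <<'E'
from h import *
plate()
d=snap('top','t10');g=cv2.cvtColor(cv2.imread('pics/t10.png'),cv2.COLOR_BGR2GRAY);print(g[198:208,288:316])
E
```

```text
plate in jig mm [35.6 69.3 24.1] joints [ 0.89  0.18 -1.02  2.24  0.51  0.19  1.2 ]
[[ 46  51  69  73  73  71  68  70  69  67  69  70  69  70  69  63  60  61
   62  60  54  57  86  95  94  95  94  95]
 [ 44  52  59  67  70  71  69  72  71  65  60  57  55  49  47  76  88  90
   68  63  73  64  89  94  95  94  94  94]
 [ 48  59  58  59  58  59  55  50  50  45  45  46  53  58  72  90  92  93
   93  91  92  89  92  93  94  93  93  94]
 [ 44  45  44  45  46  45  44  46  43  43  43  60  58  46 128 138 139 140
  142 118  97  95  93  94  94  95  94  93]
 [ 44  46  42  44  45  46  45  44  40  39  41  43  42  36  74 134 143 147
  144  91  68  66  66  88  94  94  95  94]
 [ 49  46  46  46  45  48  45  45  42  36  38  38  39  37  48  85  77  61
   59  48  43  43  44  75 134 141 142 143]
 [ 48  44  43  43  43  47  48  46  43  39  41  39  40  39  42  47  42  41
   40  39  41  40  40  70 113 107 104  96]
 [ 52  44  41  43  41  44  41  44  42  40  39  38  39  37  39  41  40  41
   39  41  41  44  41  64  78  79  80  82]
 [ 57  44  41  40  42  41  40  41  42  41  50  43  41  73  49  42  41  40
   39  42  39  40  39  50  70  63  59  57]
 [ 70  47  41  41  42  42  43  44  42  40  55  73  58  58  51  42  39  40
   40  40  40  41  41  40  77  81  75  91]]
```

Request:
move_arm(deltas=[{"linear":[0,-0.07,0],"turn":[0,0,0],"claw":1},{"linear":[0,0,0],"turn":[0,0,0],"claw":1}])

```text
time: 28.52
position: [0.6199, 0.0465, 0.0553]
tool_rot: [-0.209, 2.502, 0.069]
ft_force: [-1.9, 2.8, 1.7]
grip_width: 0.003
```

Request:
move_arm(deltas=[{"linear":[0,-0.07,0],"turn":[0,0,0],"claw":1},{"linear":[0,0,0],"turn":[0,0,0],"claw":1}])

```text
time: 28.68
position: [0.62, 0.0459, 0.0553]
tool_rot: [-0.212, 2.502, 0.071]
ft_force: [-1.7, 5.9, 2.2]
grip_width: 0.008
```

Request:
move_arm(deltas=[{"linear":[0,-0.07,0],"turn":[0,0,0],"claw":1},{"linear":[0,0,0],"turn":[0,0,0],"claw":1},{"linear":[0,0,0],"turn":[0,0,0],"claw":1}])

```text
time: 28.93
position: [0.6201, 0.0456, 0.0552]
tool_rot: [-0.214, 2.502, 0.073]
ft_force: [-3.9, 8.2, 1.8]
grip_width: 0.008
```

Request:
move_arm(deltas=[{"linear":[0,0.5,0],"turn":[0,0,0],"claw":1},{"linear":[0,0.3,0],"turn":[0,0,0],"claw":1},{"linear":[0,0,-0.6],"turn":[0,0,0],"claw":1},{"linear":[0,0,-1],"turn":[0,0,0],"claw":1},{"linear":[0,0,-1],"turn":[0,0,0],"claw":1},{"linear":[0,0,-1],"turn":[0,0,0],"claw":1},{"linear":[0,0,0],"turn":[0,0,0],"claw":1}])

```text
time: 29.52
position: [0.5883, 0.0486, 0.0867]
tool_rot: [-0.19, 2.526, 0.038]
ft_force: [-0.4, -0.1, -0.2]
grip_width: 0.004
```

```bash
python3 - <<'E'
from h import *
plate();to((.5,0,.2))
d=snap('top','t11');g=cv2.cvtColor(cv2.imread('pics/t11.png'),cv2.COLOR_BGR2GRAY);print(g[196:207,292:330])
g0=cv2.cvtColor(cv2.imread('pics/t3.png'),cv2.COLOR_BGR2GRAY);print(g0[190:207,316:330]);print(g[190:207,316:330])
for c in(.058,.052): print(c,w2px(d,J((.021,c,.065))).round(1))
# other objects moved?
A=cv2.GaussianBlur(cv2.imread('pics/top0.png'),(5,5),0).astype(int);B=cv2.GaussianBlur(cv2.imread('pics/t11.png'),(5,5),0).astype(int)
m=(np.abs(A-B).max(2)>45).astype(np.uint8);n,l,st,ce=cv2.connectedComponentsWithStats(m);print([(st[i].tolist()) for i in range(1,n) if st[i,4]>12])
E
```

```text
plate in jig mm [ 4.8 75.2 55.4] joints [ 1.07 -0.03 -1.16  2.27 -0.15  0.28  1.75]
grasp pt [0.59   0.0488 0.0842] open 0.004116811904219317 f [-0.4 -0.1 -0.2] t 29.5167
yaw -171.6857969571908 lean 34.91055041618606 yz -0.01553807366536366
shift units [ 0.43077075 -1.23625283 -4.98331973]
[[100 101 104 102 104 103 102 105 103  76  68  67  69  80  98 103  71  76
   79  89  93  93  93  92  93  92  68  47  48  47  55  87  94  94  94  96
   93 135]
 [ 99  79  73  73  74  72  72  74  72  70  69  68  68  74  68  66  57  68
   79  92  94  95  93  96  94  94  79  51  45  48  58  79  95  95 137 144
  143 145]
 [ 73  69  68  72  71  69  70  70  70  68  69  64  62  63  62  61  53  58
   86  94  94  94  95  94  96  95  94  53  40  41  53  76 133 143 146 147
  147 145]
 [ 68  70  72  70  69  66  59  58  54  51  48  63  84  90  77  66  73  66
   87  94  94  93  95  93  95  94  94  54  39  38  62  78  86 137 153 156
  154 129]
 [ 59  60  56  51  48  46  46  46  50  59  59  88  95  92  93  87  91  90
   92  93  93  93  93  94  88  92  94  81  60  68  75  70  69  68  61  65
   64  62]
 [ 47  45  45 
[... 2490 characters left out ...]
 54  39  38  62  78  86 137 153 156 154 129]
 [ 88  92  94  81  60  68  75  70  69  68  61  65  64  62]
 [ 86  73  59  50  50  51  52  63  74  75  79  99 101 100]
 [136  79  52  53  58  85  89  91  91  92  95 104 107 105]
 [145  83  83 100 103  94  95  95  94  96  96 101 104 104]
 [145 118  97 102 104  96  95  94  94  94  95  91  98 102]
 [109  95  94 104 103 102  94  93  94  93  92  93  93 102]
 [ 99  99  98 104 104 102  95  91  92  94  93  92  93  97]]
0.058 [302.9 201.1]
0.052 [304.8 200.8]
[[309, 188, 23, 17, 227], [293, 201, 9, 7, 45], [171, 209, 164, 171, 9722], [188, 229, 25, 21, 445], [130, 319, 87, 81, 2986], [538, 361, 57, 39, 1759], [348, 367, 125, 33, 1936], [290, 384, 4, 7, 21]]
```

Request:
move_arm(deltas=[{"linear":[-0.5,0,-0.8],"turn":[0,0,0],"claw":1},{"linear":[-0.5,0,-0.8],"turn":[0,0,0],"claw":1},{"linear":[-0.5,0,-0.8],"turn":[0,0,0],"claw":1},{"linear":[-0.5,0,-0.8],"turn":[0,0,0],"claw":1},{"linear":[0,0,0],"turn":[0,0,0],"claw":1},{"linear":[0,0,0],"turn":[0,0,0],"claw":1}])

```text
time: 30.07
position: [0.5837, 0.0475, 0.1894]
tool_rot: [-0.189, 2.528, 0.031]
ft_force: [-0.1, -0.8, 0.6]
grip_width: 0.006
```

```bash
python3 - <<'E'
from h import *
plate();to((.5,0,.2))
d=snap('top','t12');g=cv2.cvtColor(cv2.imread('pics/t12.png'),cv2.COLOR_BGR2GRAY);print(g[200:205,292:320])
print(ctrl.close_job())
E
```

```text
plate in jig mm [  0.   74.8 158.1] joints [ 0.91 -0.29 -0.9   2.17 -0.5   0.58  2.02]
grasp pt [0.5854 0.0477 0.1869] open 0.005562592055999993 f [-0.1 -0.8  0.6] t 30.0667
yaw -171.79133829252734 lean 34.74274014192688 yz -0.02010872088013994
shift units [ 2.26652694 -1.17610677 -2.07236787]
[[ 59  59  54  51  49  45  46  48  52  60  59  87  94  95  93  88  92  90
   93  95  94  95  94  93  90  93  94  82]
 [ 48  45  42  42  45  42  46  59  86  91 119 138 140 140 142 125 101  93
   94  94  96  95  94  94  87  73  61  49]
 [ 44  44  42  42  45  45  46  53  86  93 107 140 145 146 147 118  96  93
   97  95  97  95  94  97 137  79  51  54]
 [ 43  48  44  44  47  47  48  45  88  94  87  97 138 147 119  89  95  93
   93  95 135 143 144 141 147  84  83 100]
 [ 42  47  46  48  48  48  47  48  59  62  89  67  66  66  85 121 141 141
  142 142 146 147 147 146 147 114  95 100]]
the job is handed in; nothing more can be done
None
```

I laid the shorter plate (left of the jig) on the bed's open front and slid it between the guides and under the bar. It dropped into the pocket, and I pushed the bolt in to its stop. The job was handed in at about 30 s of the 64 s; it reports no verdict.

**Plate:** While the gripper still held it, the estimated underside height fell from about 19.5 to 15.5 mm, the pocket floor's 16 mm within error. It read about x = 54 mm and y = 0 in the jig frame, at the far side of the allowed 47–57 mm. After release, the last picture I viewed showed it lying in the pocket.

**Bolt:** Its knob moved about 8.5 px (roughly 27 mm) to the spot expected for fully in. The side force then rose to 8 N with no further motion, and the knob was still there in the final top image.

**Problems along the way:**
- **First reach:** it ran into joint limits, so I turned the tool half round before picking up the plate.
- **First two bolt pushes:** they missed the knob. The fingers passed in front of it and then, it seemed, over it; pushing about 7 mm lower worked.

**Not checked:**
- **Last checks:** my picture allowance was used up, so the final checks of knob and plate compared pixel values only. I did not measure the plate's tilt after letting go.
- **Other objects:** comparing the top view before and after, apart from the picked-up plate and the jig, the arm and its shadow explain most of the difference I found. One large patch (columns 171–335) overlaps where the tin and the red and turquoise pieces stand, so I could not rule out small shifts there.

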